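# Slide the tall shaker into its bay and swing the keeper bar shut

### The job

Push the tall green glass shaker along the shelf, low on its body so that it slides upright, into the open mouth of the small steel bay until it stands fully inside. Then push the bay's swinging keeper bar fully shut across the mouth behind it. Only push, with the fingers: never tip, lift or carry the shaker, and leave the cup, skewer block, scraper and ash bucket where they are.

Things in the scene. Friction and masses are not known exactly. Their poses are not given: they have to be found in the camera images.
- shaker: Tall round green glass shaker, steel screw-top lid, loose: 186 mm high, 60 mm across from its foot up to 120 mm, narrowing to 52 mm at the lid; about 0.3 to 0.57 kg. Origin: centre of its underside, on the flat white shelf (top at z = 0.018 m). Friction on the shelf 0.48 to 0.72: pushed more than 35 mm above the shelf it may tip. It starts on the bay's mouth side.
- bay: Fixed U of 4 mm dark steel sheet, 35 mm high, on the shelf, which is its floor. Origin: shelf level, mid U. Its +y points out of the open mouth, z up. Side walls: inner faces at x = -42 and +42 mm, up to y = +36. Back wall: inner face at y = -36 mm (shaker against it: its centre at y = -6). Shut bar: inner face at y = +38 (shaker's centre must be at y = +8 or less, anywhere across the width).
- hinge (a point): The keeper bar's upright hinge axis, outside the bay's +x wall at its mouth: x = +52, y = +41 mm in the bay's frame, 23 mm above the shelf (mid-height of the bar). The hinge post has a radius of 8 mm and is 42 mm high.
- bar (a joint): Keeper bar's angle, rad: 0 = shut, pointing along the bay's -x across the mouth; 1.57 = open, along the bay's +y; more = swung past that, away from the mouth. Starts at 1.6 to 2.0; stops at 0 and 2.1. Friction (0.05 N m) holds it where it is left. To shut it, push its outer side (the bay's +x side while it stands open).
- bar_end (a point): Free end of the keeper bar, a flat dark steel bar 6 mm thick and 22 mm high (from 12 to 34 mm above the shelf): 130 mm from the hinge axis, mid-height. When shut, the bar's last 32 mm stick out beyond the bay's -x wall.
- cup: Bystander: stainless basting cup, 72 mm across the rim, 65 mm high. Origin: centre of its underside.
- block: Bystander: wooden skewer block, 75 x 75 x 60 mm, with thin wooden skewers standing up to 160 mm high. Origin: centre of its underside.
- scraper: Bystander: black plastic scraper lying flat, about 195 mm long (x from -113 to +83 mm), 85 mm wide at the blade (+x end), 18 mm high. Origin: on its underside, on its long axis where handle and blade meet; its own x points to the blade.
- bucket: Bystander: tiny steel ash bucket with a hinged lid, shut, 110 mm across, 116 mm high. Origin: centre of its underside.
Things that resemble listed ones, but are neither listed nor needed, are in the scene too. Of the things shaped like the shaker, the green one is meant.

How it is judged:
By the outcome, as a careful person would: the job done as asked, in the order asked, and still so for the second after the job is handed in, with the robot touching nothing.
It also fails if it takes over 67 s, if anything falls off the work surface, if the arm or the gripper's body presses on something with over 40 N, if the wrist force passes 120 N, or if a joint passes its speed limit or range.

### The arm

A 6-joint arm with a two-finger parallel gripper is mounted at the origin on the work surface. World frame = base frame: x ahead of the robot, y to its left, z up, the work surface at z = 0. Lengths are in m, angles in degrees, forces in N, time in s.
With the tool pointing down it reaches from about 0.35 to 1 m from the base axis. Payload 7.1 kg.
Tool frame: the origin (TCP) lies between the finger pads; the fingertips stand 17 mm ahead of it and the grasp point (between the pads) lies 2 mm behind it; x points along the fingers, y is the direction in which the jaws open and shut, and the axes are right-handed (so a half turn about x gives the same grasp; the last joint's range is limited). The gripper opens to 85 mm and grips with 20 to 120 N. Pads are 22 mm wide; open, the fingers measure 114 mm over their backs; the gripper's body (76 mm by 85 mm) begins 54 mm behind the grasp point. The pads swing forward as they close: fully open they stand 13 mm farther back than shut.
Start: joints at [67.208, 24.242, 93.386, -0, 62.372, -1.089], TCP at [0.231, 0.581, 0.248] pointing down, gripper open.
Joint ranges: [-172.04, 172.04], [-51.8, 120.97], [4.93, 147.93], [-75.15, 255.16], [6.16, 154.13], [-145.62, 145.62]. Speed limits (degrees/s): [136.94, 136.94, 172.46, 180, 180, 180].

### API

Orientations are given as [roll, pitch, yaw] about the fixed x, y, z axes, in that order (R = Rz(yaw) Ry(pitch) Rx(roll)).
In Python, from workcell import ctrl gives the robot as it stands.
- The arm moves only by the tool arm_command, never from a script. Its argument "moves" is a list that holds one entry, the list of rows, each a list of 7 numbers: the turn, a rotation vector about the tool's x, y, z in units of 5 degrees (1.0 is 5 degrees), then the shift along the tool's x, y, z in units of 25 mm (1.0 is 25 mm), then the opening, from 0 (shut) to 1 (fully open). In form: [[[wx, wy, wz, tx, ty, tz, jaw], ...]]. A call has 1 to 12 rows; each row shifts and turns the commanded pose from where the row before left it, along the tool's axes as they then stand; what a row does not reach is not made up. A row lasts 1/10 s, in which the tool goes at most 50 mm and 8.59 degrees, less where a joint would pass 70% of its speed; a pose out of reach is approached as far as the arm can. A call is refused whole if a number of a shift passes 1 or a number of a turn 1, either way. A call with a gripper value outside its range is refused whole. The fingers move at their own pace and stop on an object; "grip_force" is the grip in N (left out, the last holds). Time passes only in rows, so rows that do not move let the fingers close. It gives the time, the measured TCP pose, the force and the opening at its end, in the units of the state.
- ctrl.observe(): the state, without advancing time (a new reading comes with each control period).
- ctrl.grab_frame(name): name is "scene" or "top"; returns a dict with "image" (400x640x3 uint8, blue, green, red), "z_map" (400x640 float32, m along the optical axis (not along the pixel's ray), 0 where there is no reading), "camera_matrix" (3x3 intrinsics, pixels), "dist" ([k1, k2, p1, p2, k3] as OpenCV has them; the pictures are not rectified), "cam_to_world" (4x4, takes a point from camera to world coordinates). Camera axes: x right, y down, z forward; pixel columns grow to the right and rows downward; lengths in m; the calibration is good to about 2 mm. A picture is of the moment at which its call begins.
- ctrl.sign_off(): hands the job in, once; it reports no verdict.
The state is a dict: "clock": time; "joint_positions": joint angles; "joint_velocities": joint speeds; "joint_efforts": joint torques, N m; "position": TCP position; "tool_rot": TCP orientation; "ft_force": force on the tool from outside, world axes, zero at the start; "torque": the same for the moment, N m; "opening": opening from 0.0 (shut) to 1.0 (fully open).
Only numpy, scipy, OpenCV 4.12 (cv2) and the standard library are available. Lean on these libraries where they do the work, as an engineer would, in place of code of your own. Each camera call takes 0.05 s, during which the arm holds its last target.

## Working session

There is one attempt and no reset: what is moved stays moved. The work goes in short steps, Python scripts to look and compute and a tool call to move; the robot and the scene stay as the last step left them, time stands still between calls to the robot, and variables do not carry over. Pictures are saved under pics/ and viewed, and the job is handed in when it is done.

Besides the shell and the picture viewer there is one more tool, called by a JSON object that holds its "op" and its "data", one argument or row to a line. arm_command: Moves the arm, as the interface text tells. Its arguments: {"type":"object","properties":{"moves":{"type":"array"},"grip_force":{"type":"number"}},"required":["moves"]}

```bash
mkdir -p pics; ls
cat > h.py <<'E'
import numpy as np, cv2, pickle
from scipy.spatial.transform import Rotation as R
from workcell import ctrl
def grab(n,tag):
    f=ctrl.grab_frame(n); cv2.imwrite(f'pics/{tag}.png',f['image']); pickle.dump(f,open(f'{tag}.pkl','wb')); return f
def load(tag): return pickle.load(open(f'{tag}.pkl','rb'))
def ray(f,u,v):
    p=cv2.undistortPoints(np.array([[[u,v]]],float),f['camera_matrix'],np.array(f['dist'],float))[0,0]
    T=np.array(f['cam_to_world']); return T[:3,3],T[:3,:3]@np.array([p[0],p[1],1.])
def atz(f,u,v,z):
    o,d=ray(f,u,v); return o+d*(z-o[2])/d[2]
def dep(f,u,v):
    o,d=ray(f,u,v); return o+d*f['z_map'][int(round(v)),int(round(u))]
def crop(f,name,u0,v0,u1,v1,s):
    cv2.imwrite(f'pics/{name}.png',cv2.resize(f['image'][v0:v1,u0:u1],None,fx=s,fy=s,interpolation=cv2.INTER_CUBIC))
E
python3 - <<'E'
from h import *
for n in('scene','top'):
    f=grab(n,n+'0'); print(n,np.round(f['cam_to_world'],3).tolist(),f['camera_matrix'].tolist())
print(ctrl.observe())
E
```

```text
pics
scene [[0.248, 0.766, -0.593, 1.123], [0.969, -0.192, 0.158, -0.19], [0.008, -0.613, -0.79, 0.947], [0.0, 0.0, 0.0, 1.0]] [[389.02939021273096, 0.0, 317.3052837026859], [0.0, 389.02939021273096, 197.36022416991804], [0.0, 0.0, 1.0]]
top [[-0.006, -0.987, 0.16, 0.246], [-1.0, 0.004, -0.015, -0.022], [0.014, -0.16, -0.987, 1.299], [0.0, 0.0, 0.0, 1.0]] [[438.8789851482697, 0.0, 320.0161360674768], [0.0, 438.8789851482697, 204.72961742204367], [0.0, 0.0, 1.0]]
{'clock': 0.1, 'joint_positions': array([ 6.72093809e+01,  2.42795079e+01,  9.34261601e+01, -1.87070810e-03,
        6.23715733e+01, -1.08793702e+00]), 'joint_velocities': array([-0.03773509, -0.06023686, -0.11303595, -0.02990027,  0.07842345,
        0.06661311]), 'joint_efforts': array([ 1.35663695e-04, -5.58425975e+01, -2.82444781e+01, -8.89362764e-05,
        3.03254987e-03,  4.51125823e-05]), 'position': array([0.23091888, 0.58028538, 0.24763547]), 'tool_rot': array([ -89.85957566,   89.92274088, -111.56138907]), 'ft_force': array([ 0.37444413,  0.28171857, -0.1998401 ]), 'torque': array([ 0.06275481, -0.07665475, -0.02301411]), 'opening': 0.9989489181208672}
```

View pics/scene0.png

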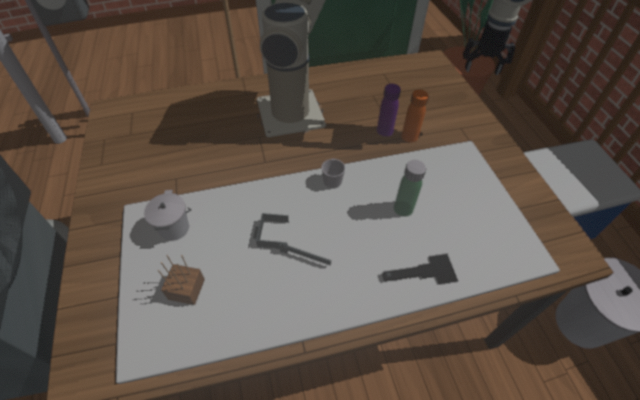

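View pics/top0.png

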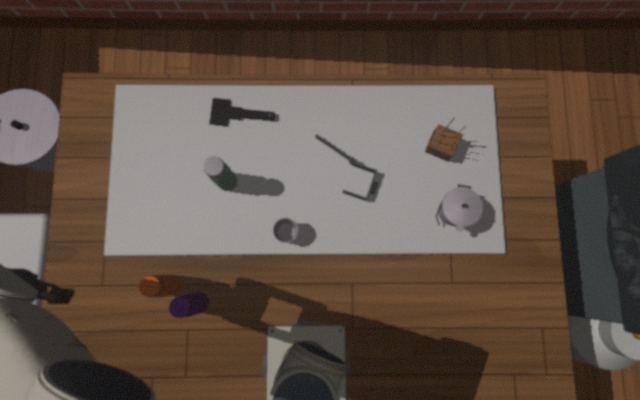

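Run:
```python
from h import *
f=load('top0'); crop(f,'t1',300,120,400,210,8)
crop(f,'t2',190,140,270,200,8)
f=load('scene0'); crop(f,'s1',240,200,340,275,8)
```

```text
(no output)
```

View pics/t1.png

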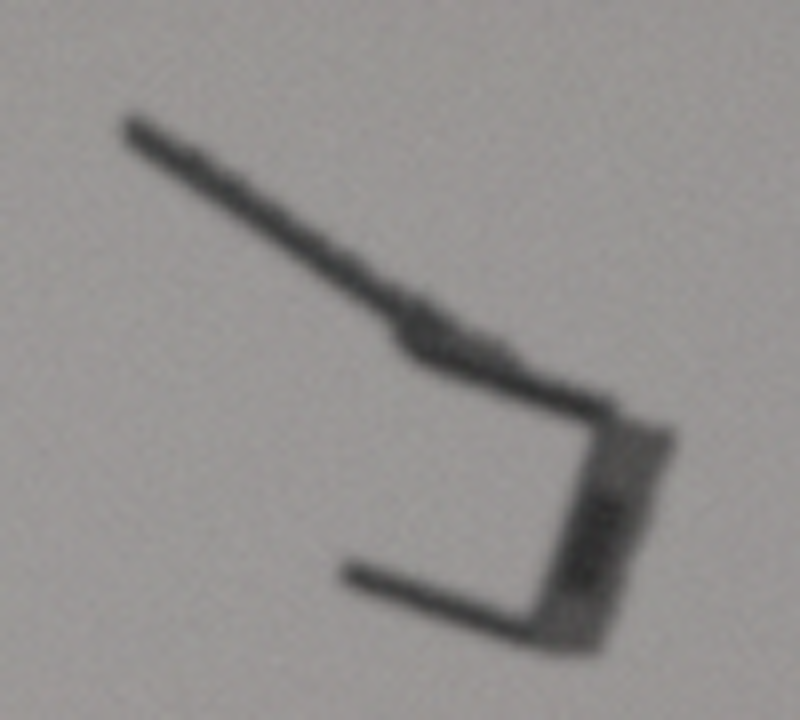

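View pics/t2.png

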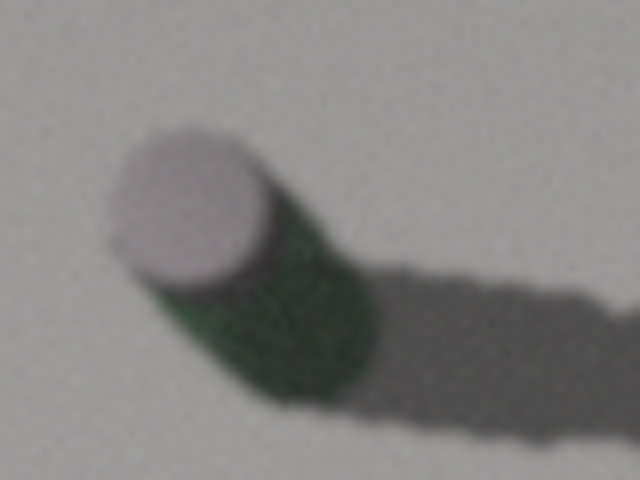

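View pics/s1.png

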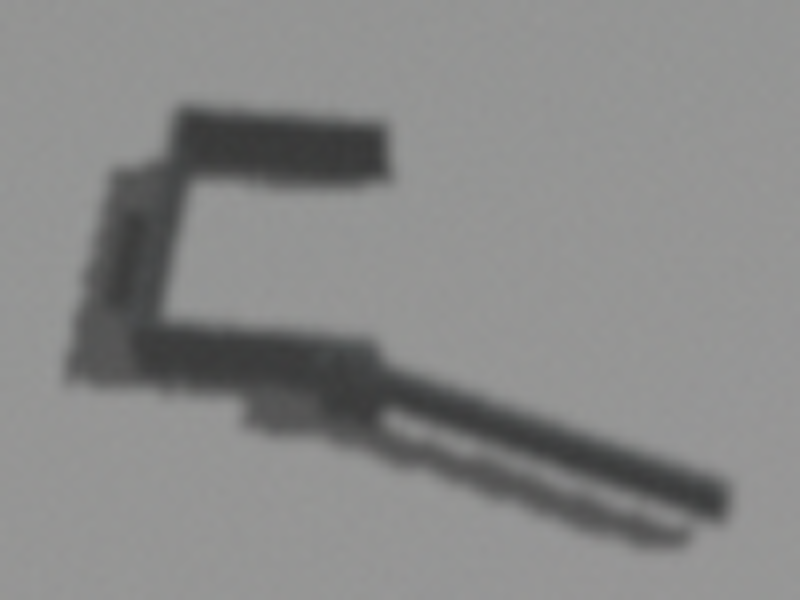

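```bash
cat >> h.py <<'E'
def cz(f,u0,v0,s,cx,cy,z): return atz(f,u0+(cx+.5)/s-.5,v0+(cy+.5)/s-.5,z)
def proj(f,P):
    T=np.linalg.inv(np.array(f['cam_to_world'])); P=np.atleast_2d(P)
    return cv2.projectPoints((P@T[:3,:3].T+T[:3,3]),np.zeros(3),np.zeros(3),f['camera_matrix'],np.array(f['dist'],float))[0][:,0]
E
python3 - <<'E'
from h import *
t=load('top0'); s=load('scene0')
for n,p in dict(mxtip=(345,573),mxback=(533,635),pxback=(612,408),hinge=(420,335),barend=(130,128)).items(): print(n,cz(t,300,120,8,*p,.053).round(4))
for n,p in dict(mxtip=(388,122),mxback=(183,105),pxback=(140,325),pxtip=(375,340),barend=(732,485)).items(): print(n,cz(s,240,200,8,*p,.053).round(4))
print('lid',cz(t,190,140,8,188,207,.204).round(4), 'depth',dep(t,190+188/8,140+207/8))
print('foot right',cz(t,190,140,8,380,325,.08))
for n,uv in dict(cup=(333,172),).items(): print(n,dep(s,*uv))
# shelf depth check
print(dep(t,300,220),dep(t,350,175),dep(s,300,220))
# depth cloud
z=t['z_map']; vv,uu=np.mgrid[140:200,190:260]
P=np.array([dep(t,u,v) for u,v in zip(uu.ravel(),vv.ravel())])
m=P[:,2]>.19; print(m.sum(),P[m].mean(0),P[m].min(0),P[m].max(0))
E
```

```text
mxtip [ 0.4881 -0.1063  0.053 ]
mxback [ 0.4651 -0.1739  0.053 ]
pxback [ 0.549  -0.2046  0.053 ]
hinge [ 0.5766 -0.135   0.053 ]
barend [ 0.6554 -0.0293  0.053 ]
mxtip [ 0.493  -0.1062  0.053 ]
mxback [ 0.4683 -0.1749  0.053 ]
pxback [ 0.5545 -0.2039  0.053 ]
pxtip [ 0.5793 -0.1286  0.053 ]
barend [ 0.6611 -0.0276  0.053 ]
lid [0.5266 0.234  0.204 ] depth [0.52609081 0.23339476 0.20168827]
foot right [0.51542601 0.19420171 0.08      ]
cup [0.35146536 0.06599584 0.03212505]
[0.40885075 0.01802966 0.0195164 ] [ 0.54487812 -0.13157534  0.01477218] [ 0.49686241 -0.07352055  0.02117492]
366 [0.50622647 0.21552487 0.27855097] [ 0.2464977  -0.02197922  0.19013136] [0.55134573 0.26037323 1.2994078 ]
```

```bash
cat > fit.py <<'E'
from h import *
from scipy.optimize import least_squares
t=load('top0'); s=load('scene0')
M=dict(mxtip=(-.044,.036),mxback=(-.046,-.040),pxback=(.046,-.040))
tp=dict(mxtip=(345,573),mxback=(533,635),pxback=(612,408)); sp=dict(mxtip=(388,122),mxback=(183,105),pxback=(140,325))
def world(p,q):
    c,sn=np.cos(p[2]),np.sin(p[2]); q=np.atleast_2d(q); return np.c_[p[0]+c*q[:,0]-sn*q[:,1],p[1]+sn*q[:,0]+c*q[:,1]]
def res(p,use):
    r=[]
    for f,d,o in use:
        for k in d:
            w=cz(f,*o,8,*d[k],.053)[:2]; r+=list(world(p,M[k])[0]-w)
    return r
A=(t,tp,(300,120));B=(s,sp,(240,200))
if __name__=='__main__':
  for use in([A],[B],[A,B]):
    r=least_squares(lambda p:res(p,use),[.52,-.15,-.33]); print(r.x.round(4),np.degrees(r.x[2]),np.round(np.array(r.fun)*1000,1))
  p=r.x; h=world(p,[.052,.041])[0]; print('hinge',h)
  for e in([.6554,-.0293],[.6611,-.0276]):
    d=np.array(e)-h; print('bar len',np.hypot(*d),'ang', np.arctan2(d[1],d[0])-p[2]) # dir in bay
  for f,n,(u0,v0,u1,v1) in((t,'to',(300,120,400,210)),(s,'so',(240,200,340,275))):
    im=cv2.resize(f['image'][v0:v1,u0:u1],None,fx=8,fy=8)
    for z,col in((.053,(0,255,0)),(.018,(0,0,255))):
      pl=world(p,[(-.042,.036),(-.042,-.036),(.042,-.036),(.042,.036)]); 
      q=(proj(f,np.c_[pl,np.full(4,z)])-[u0,v0]+.5)*8
      cv2.polylines(im,[q.astype(np.int32)],False,col,1)
    q=(proj(f,[*h,.060])-[u0,v0]+.5)*8; cv2.circle(im,tuple(q[0].astype(int).tolist()),4,(255,0,255),-1)
    cv2.imwrite(f'pics/{n}.png',im)
E
python3 fit.py
```

```text
[ 0.5193 -0.1524 -0.3229] -18.50059935319662 [ 0.9  2.1 -2.1 -1.8  1.2 -0.3]
[ 0.5238 -0.1523 -0.3153] -18.065754276837424 [ 0.1  1.8 -0.7 -1.1  0.6 -0.6]
[ 0.5215 -0.1523 -0.3191] -18.282107077925534 [ 3.   2.   0.2 -2.   3.7 -0.1 -2.   1.8 -3.  -1.  -1.9 -0.8]
hinge [ 0.58377907 -0.12969474]
bar len 0.12332340548893699 ang 1.2702210328907655
bar len 0.1280697586146382 ang 1.2416940221938415
```

View pics/to.png

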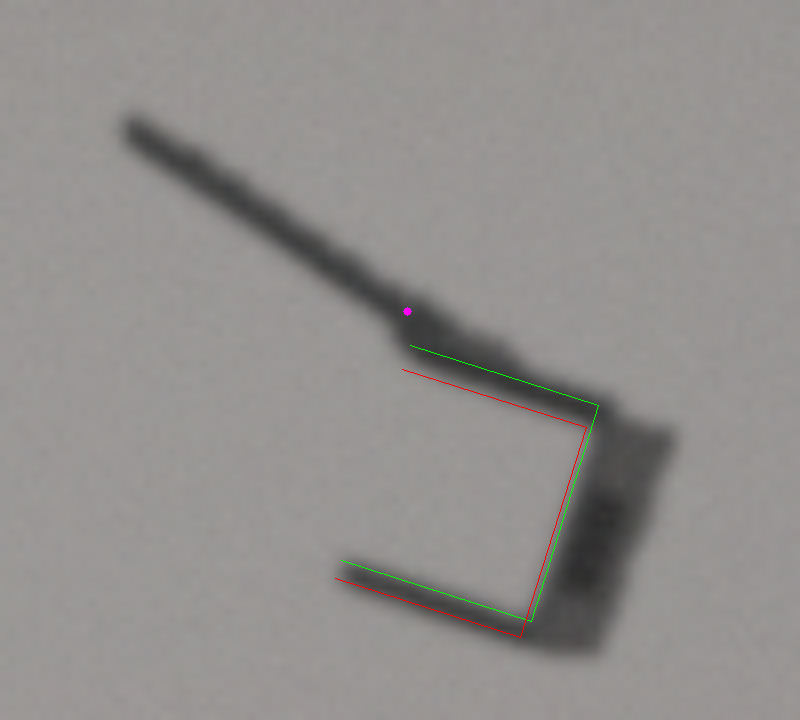

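View pics/so.png

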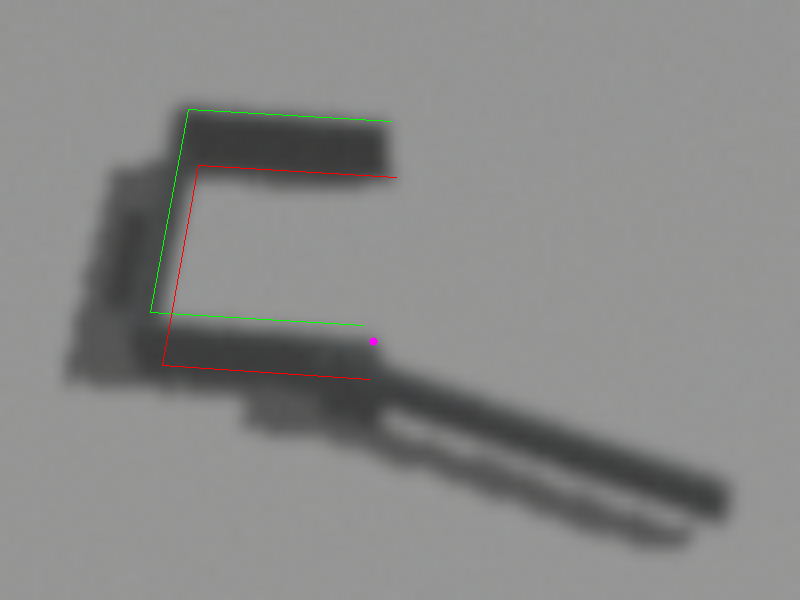

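```bash
cat >> h.py <<'E'
BAY=np.array([.5235,-.1535,np.radians(-18.3)])
def bw(q,b=BAY):
    c,s=np.cos(b[2]),np.sin(b[2]); return np.array([b[0]+c*q[0]-s*q[1],b[1]+s*q[0]+c*q[1]])
def wb(w,b=BAY):
    c,s=np.cos(b[2]),np.sin(b[2]); d=np.array(w[:2])-b[:2]; return np.array([c*d[0]+s*d[1],-s*d[0]+c*d[1]])
def cur():
    o=ctrl.observe(); return np.array(o['position']),R.from_euler('xyz',o['tool_rot'],degrees=True),o
def target(heading_deg,al,sgn=1):
    h=np.radians(heading_deg);a=np.radians(al);p=np.array([np.cos(h),np.sin(h),0]);z=np.array([0,0,1.])
    x=np.sin(a)*p-np.cos(a)*z; y=sgn*np.cross(z,p); return R.from_matrix(np.c_[x,y,np.cross(x,y)])
def rel(T0,R0,T1,R1):
    return R0.inv().apply(T1-T0)/.025, np.degrees((R0.inv()*R1).as_rotvec())/5
E
python3 - <<'E'
from h import *
p,r,o=cur(); print(p,r.as_matrix().round(3),o['ft_force'])
s=load('scene0'); crop(s,'s2',380,150,440,225,8)
for sg in(1,-1):
  for hd in(-90,-85,-108): 
    print(sg,hd,[a.round(2) for a in rel(p,r,p,target(hd,45,sg))])
E
```

```text
[0.23091888 0.58028538 0.24763547] [[-0.     0.37   0.929]
 [-0.001  0.929 -0.37 ]
 [-1.    -0.001  0.   ]] [ 0.37444413  0.28171857 -0.1998401 ]
1 -90 [array([0., 0., 0.]), array([12.92, -7.88, -5.34])]
1 -85 [array([0., 0., 0.]), array([11.98, -8.04, -4.95])]
1 -108 [array([0., 0., 0.]), array([16.3 , -7.19, -6.74])]
-1 -90 [array([0., 0., 0.]), array([-21.02,   5.89,  -8.7 ])]
-1 -85 [array([0., 0., 0.]), array([-21.94,   5.59,  -9.08])]
-1 -108 [array([0., 0., 0.]), array([-17.68,   6.85,  -7.31])]
```

View pics/s2.png

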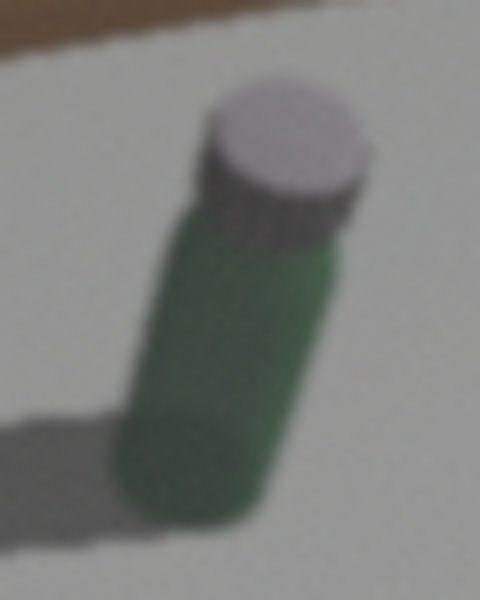

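Run:
```python
from h import *
s=load('scene0');t=load('top0')
print(cz(s,380,150,8,292,133,.204))
print('orange,purple',dep(t,152,287),dep(t,180,307),dep(s,418,97),dep(s,392,91))
```

```text
[0.52892571 0.23340224 0.204     ]
orange,purple [0.22310639 0.37525377 0.19097261] [0.17407007 0.30677301 0.18480777] [0.24180197 0.3692728  0.18579082] [0.19370758 0.30028964 0.18520034]
```

{"op": "arm_command", "data": {
  "moves": [
    [[0,0,0,0,-0.38,1,0.4],[0,0,0,0,-0.38,1,0.4],[0,0,0,0,-0.38,1,0.4],[0,0,0,0,-0.38,1,0.4],[0,0,0,0,-0.38,1,0.4],[0,0,0,0,-0.38,1,0.4],[0,0,0,0,-0.38,1,0.4],[0,0,0,0,-0.38,1,0.4],[0,0,0,0,-0.38,1,0.4],[0,0,0,0,-0.38,1,0.4],[0,0,0,0,-0.38,1,0.4],[0,0,0,0,-0.38,1,0.4]]
  ],
  "grip_force": 30
}}

```text
clock: 1.3
position: [0.4682, 0.3629, 0.248]
tool_rot: [-122.5, 90.0, -144.2]
ft_force: [0.7, 0.1, 1.1]
opening: 0.397
```

{"op": "arm_command", "data": {
  "moves": [
    [[1,-0.61,-0.413,0,0,0,0.4],[1,-0.61,-0.413,0,0,0,0.4],[1,-0.61,-0.413,0,0,0,0.4],[1,-0.61,-0.413,0,0,0,0.4],[1,-0.61,-0.413,0,0,0,0.4],[1,-0.61,-0.413,0,0,0,0.4],[1,-0.61,-0.413,0,0,0,0.4],[1,-0.61,-0.413,0,0,0,0.4],[1,-0.61,-0.413,0,0,0,0.4],[1,-0.61,-0.413,0,0,0,0.4],[1,-0.61,-0.413,0,0,0,0.4],[0.92,-0.561,-0.38,0,0,0,0.4]]
  ]
}}

```text
clock: 2.5
position: [0.4674, 0.3639, 0.2478]
tool_rot: [-2.8, 48.0, -87.2]
ft_force: [0.3, -0.6, -0.9]
opening: 0.399
```

Run:
```python
from h import *
p,r,o=cur(); print(p,r.as_matrix().round(3),o['ft_force'],o['joint_positions'].round(1))
R1=target(-90,45)
print([a.round(2) for a in rel(p,r,np.array([.528,.335,.10]),R1)])
s=grab('scene','s3')
```

```text
[0.46735968 0.36394886 0.24782634] [[ 0.033  0.996  0.085]
 [-0.668  0.085 -0.739]
 [-0.743 -0.032  0.668]] [ 0.30741069 -0.62063939 -0.8724382 ] [ 49.5  36.5  83.  -27.4  93.3  50.5]
[array([ 5.25,  2.51, -2.89]), array([ 0.96, -0.59, -0.4 ])]
```

View pics/s3.png

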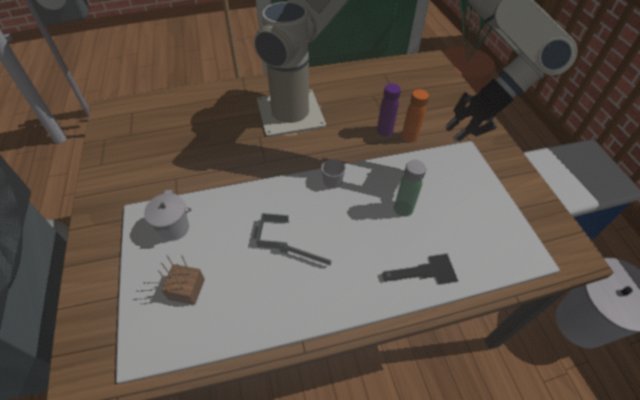

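{"op": "arm_command", "data": {
  "moves": [
    [[0,0,0,0.4,0.63,-0.15,0.4],[0,0,0,0.7,0.63,-0.35,0.4],[0,0,0,0.7,0.63,-0.35,0.4],[0,0,0,0.7,0.63,-0.35,0.4],[0,0,0,0.7,0,-0.4,0.4],[0,0,0,0.7,0,-0.4,0.4],[0,0,0,0.7,0,-0.4,0.4],[0,0,0,0.65,0,-0.4,0.4],[0,0,0,0,0,0,0.4],[0,0,0,0,0,0,0.4]]
  ]
}}

```text
clock: 3.55
position: [0.5288, 0.3337, 0.1016]
tool_rot: [-2.9, 48.1, -87.1]
ft_force: [-0.0, 0.2, -0.8]
opening: 0.403
```

Run:
```python
from h import *
p,r,o=cur(); print(p,r.as_matrix().round(3),o['ft_force'],o['joint_positions'].round(1))
s=grab('scene','s4'); crop(s,'s4c',380,110,520,220,5)
t=grab('top','t4'); crop(t,'t4c',120,120,270,220,5)
for dx,dz in((17,11),(17,-11)):
  for y in(-.017,.017):
    w=p+r.apply([dx/1e3,y,dz/1e3]); print(w.round(4),proj(s,w).round(1),proj(t,w).round(1))
```

```text
[0.52883431 0.33366461 0.10161439] [[ 0.034  0.996  0.088]
 [-0.666  0.088 -0.74 ]
 [-0.745 -0.034  0.666]] [-0.03993275  0.18570823 -0.77360893] [ 44.3  48.2  82.5 -30.4  81.3  51.9]
[0.5135 0.3127 0.0969] [[431.6 182.6]] [[193.2 179.6]]
[0.5473 0.3157 0.0957] [[437.4 191.6]] [[192.7 167.9]]
[0.5115 0.329  0.0822] [[435.2 184.3]] [[188.7 181.5]]
[0.5454 0.332  0.081 ] [[441.  193.2]] [[188.2 169.8]]
```

View pics/s4c.png

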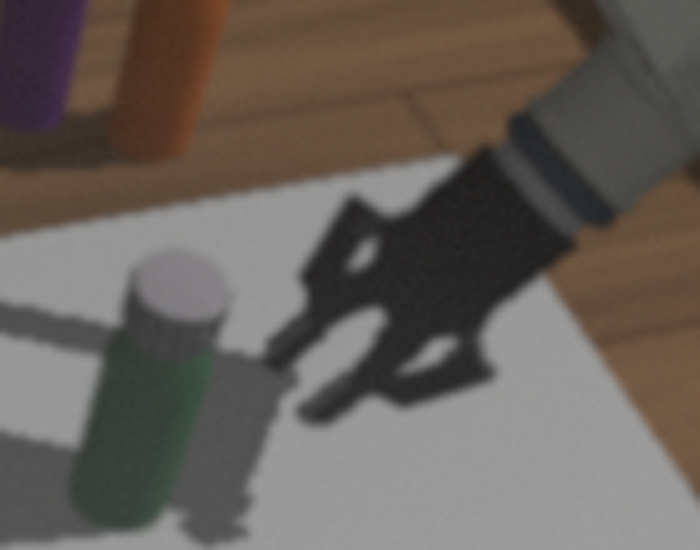

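View pics/t4c.png

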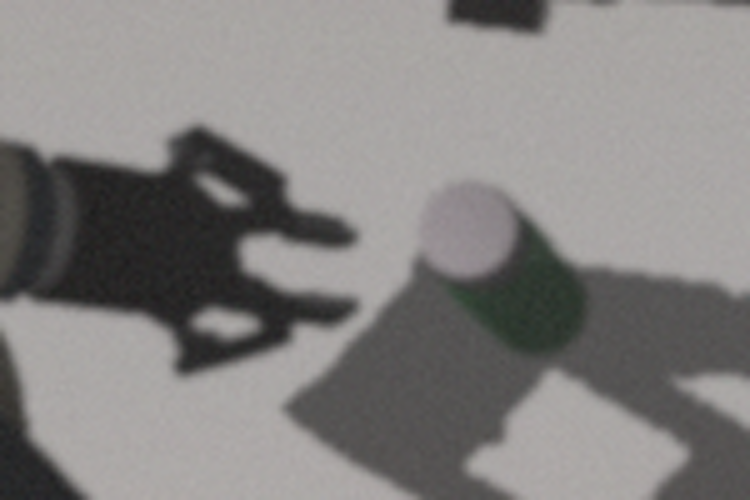

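{"op": "arm_command", "data": {
  "moves": [
    [[0,0,0,0.45,0.02,-0.4,0.4],[0,0,0,0.45,0.02,-0.4,0.4],[0,0,0,0.45,0.02,-0.4,0.4],[0,0,0,0.4,0.02,-0.36,0.4],[0,0,0,0,0,0,0.4],[0,0,0,0.3,-0.04,0.33,0.4],[0,0,0,0.3,-0.04,0.33,0.4],[0,0,0,0.3,-0.04,0.33,0.4],[0,0,0,0.27,-0.04,0.31,0.4],[0,0,0,0,0,0,0.4]]
  ]
}}

```text
clock: 4.65
position: [0.5286, 0.2879, 0.0436]
tool_rot: [-2.9, 48.1, -87.2]
ft_force: [-0.5, -0.1, 0.3]
opening: 0.398
```

Run:
```python
from h import *
p,r,o=cur(); print(p,r.as_matrix().round(3),o['ft_force'],o['joint_positions'].round(1))
s=grab('scene','s5'); crop(s,'s5c',370,140,510,240,5)
print('wp',bw([-.002,.105]),bw([-.002,.0]),wb([.528,.2335]))
```

```text
[0.52860167 0.28789377 0.0436494 ] [[ 0.033  0.996  0.087]
 [-0.667  0.086 -0.74 ]
 [-0.745 -0.034  0.667]] [-0.52106657 -0.13482627  0.25982738] [ 41.6  51.   86.9 -32.7  74.2  54.2]
wp [ 0.55457036 -0.05318234] [ 0.52160115 -0.15287202] [-0.11724267  0.36884063]
```

View pics/s5c.png

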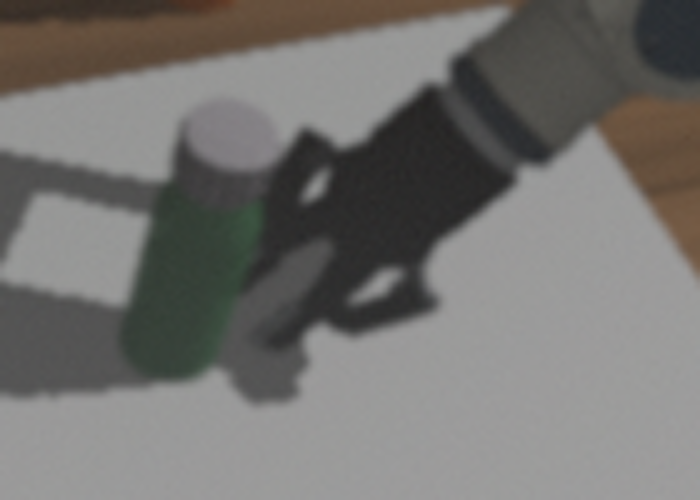

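{"op": "arm_command", "data": {
  "moves": [
    [[0,0,0,0.1,0,0.112,0.4],[0,0,0,0.1,0,0.112,0.4],[0,0,0,0.1,0,0.112,0.4],[0,0,0,0.15,0,0.168,0.4],[0,0,0,0.2,0,0.223,0.4],[0,0,0,0.2,0,0.223,0.4],[0,0,0,0.2,0,0.223,0.4],[0,0,0,0.2,0,0.223,0.4],[0,0,0,0.2,0,0.223,0.4],[0,0,0,0.15,0,0.168,0.4],[0,0,0,0.1,0,0.112,0.4],[0,0,0,0,0,0,0.4]]
  ]
}}

```text
clock: 5.9
position: [0.5343, 0.2255, 0.0432]
tool_rot: [-2.9, 48.1, -87.1]
ft_force: [-0.2, 0.3, -0.3]
opening: 0.401
```

Run:
```python
from h import *
p,r,o=cur(); print(p,r.as_matrix().round(3),o['ft_force'])
s=grab('scene','s6'); crop(s,'s6c',340,140,480,240,5)
t=grab('top','t6'); crop(t,'t6c',170,120,300,220,5)
for dx,y,dz in((17,-17,11),(17,17,11)):
    w=p+r.apply(np.array([dx,y,dz])/1e3); print(w.round(4))
```

```text
[0.53425401 0.2255232  0.04316468] [[ 0.034  0.996  0.088]
 [-0.667  0.088 -0.74 ]
 [-0.745 -0.033  0.667]] [-0.18633108  0.34633108 -0.27929323]
[0.5189 0.2046 0.0384]
[0.5527 0.2075 0.0373]
```

View pics/s6c.png

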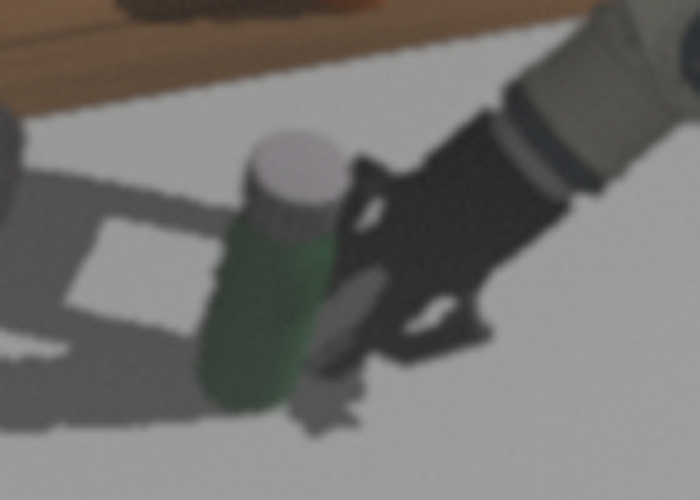

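View pics/t6c.png

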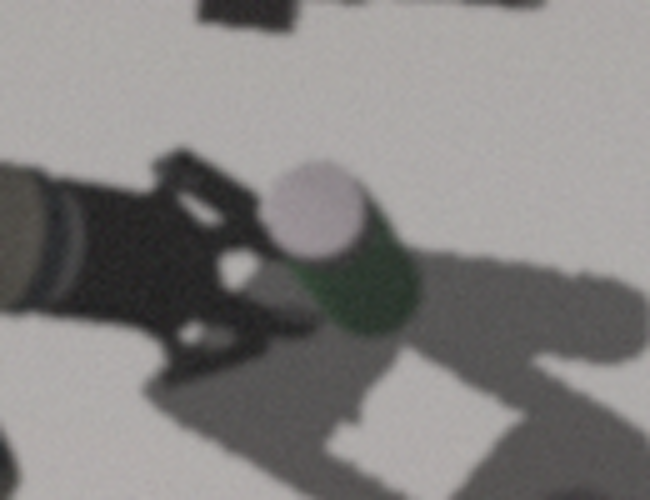

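Run:
```python
from h import *
s=load('s6');t=load('t6')
a=cz(s,340,140,5,300,167,.204);b=cz(t,170,120,5,313,210,.204);print(a,b,wb(a),wb(b))
```

```text
[0.5407002  0.18252338 0.204     ] [0.5366958  0.18572365 0.204     ] [-0.0891785   0.32442989] [-0.09398524  0.32621095]
```

```bash
cat > plan.py <<'E'
from h import *
def P(ps): 
    a=np.radians(ps); return np.array([np.cos(a),np.sin(a),0])
def seg(p,r,C,psi,waypts,step,off=None):
    """waypts: list of (xy, psi_end). keeps TCP rigid wrt (C,psi)"""
    Q0=R.from_euler('z',psi,degrees=True); rt=Q0.inv()*r; pt=Q0.inv().apply(p-np.array([*C,0]))
    cp,cr=p,r; cC=np.array(C,float); cps=psi; rows=[]
    for xy,pe in waypts:
        n=max(1,int(np.ceil(np.hypot(*(np.array(xy)-cC))/step)))
        for i in range(1,n+1):
            c=cC+(np.array(xy)-cC)*i/n; ps=cps+(pe-cps)*i/n
            Q=R.from_euler('z',ps,degrees=True); np_=Q.apply(pt)+np.array([*c,0]); nr=Q*rt
            s,w=rel(cp,cr,np_,nr); rows.append(np.r_[w,s]); cp,cr=np_,nr
        cC=np.array(xy,float); cps=pe; rows.append(None)
    return rows,cp
if __name__=='__main__':
    p,r,o=cur(); C=[.537,.184]
    a=bw([-.012,.155]); b=bw([-.003,.10]); c=bw([-.003,.004])
    print(a,b,c)
    rows,e=seg(p,r,C,-87,[(a,-87),(b,-108.3),(c,-108.3)],.006)
    for x in rows: print(None if x is None else x.round(3).tolist())
    print(e)
E
python3 plan.py
```

```text
[ 0.56077572 -0.00257114] [ 0.55205097 -0.05761547] [ 0.52190769 -0.14876032]
[0.0, 0.0, 0.0, 0.156, 0.009, 0.175]
[0.0, 0.0, 0.0, 0.156, 0.009, 0.175]
[0.0, 0.0, 0.0, 0.156, 0.009, 0.175]
[0.0, 0.0, 0.0, 0.156, 0.009, 0.175]
[0.0, 0.0, 0.0, 0.156, 0.009, 0.175]
[0.0, 0.0, 0.0, 0.156, 0.009, 0.175]
[0.0, 0.0, 0.0, 0.156, 0.009, 0.175]
[0.0, 0.0, 0.0, 0.156, 0.009, 0.175]
[0.0, 0.0, 0.0, 0.156, 0.009, 0.175]
[0.0, 0.0, 0.0, 0.156, 0.009, 0.175]
[0.0, 0.0, 0.0, 0.156, 0.009, 0.175]
[0.0, 0.0, 0.0, 0.156, 0.009, 0.175]
[0.0, 0.0, 0.0, 0.156, 0.009, 0.175]
[0.0, 0.0, 0.0, 0.156, 0.009, 0.175]
[0.0, 0.0, 0.0, 0.156, 0.009, 0.175]
[0.0, 0.0, 0.0, 0.156, 0.009, 0.175]
[0.0, 0.0, 0.0, 0.156, 0.009, 0.175]
[0.0, 0.0, 0.0, 0.156, 0.009, 0.175]
[0.0, 0.0, 0.0, 0.156, 0.009, 0.175]
[0.0, 0.0, 0.0, 0.156, 0.009, 0.175]
[0.0, 0.0, 0.0, 0.156, 0.009, 0.175]
[0.0, 0.0, 0.0, 0.156, 0.009, 0.175]
[0.0, 0.0, 0.0, 0.156, 0.009, 0.175]
[0.0, 0.0, 0.0, 0.156, 0.009, 0.175]
[0.0, 0.0, 0.0, 0.156, 0.009, 0.175]
[0.0, 0.0, 0.0, 0.156, 0.009, 0.175]
[0.0, 0.0, 0.0, 0.156, 0.009, 0.175]
[0.0, 0.0, 0.0, 0.156, 
[... 546 characters left out ...]
8, 0.074, 0.169]
[0.317, 0.014, -0.284, 0.148, 0.082, 0.169]
None
[0.0, 0.0, 0.0, 0.16, -0.009, 0.178]
[0.0, 0.0, 0.0, 0.16, -0.009, 0.178]
[0.0, 0.0, 0.0, 0.16, -0.009, 0.178]
[0.0, 0.0, 0.0, 0.16, -0.009, 0.178]
[0.0, 0.0, 0.0, 0.16, -0.009, 0.178]
[0.0, 0.0, 0.0, 0.16, -0.009, 0.178]
[0.0, 0.0, 0.0, 0.16, -0.009, 0.178]
[0.0, 0.0, 0.0, 0.16, -0.009, 0.178]
[0.0, 0.0, 0.0, 0.16, -0.009, 0.178]
[0.0, 0.0, 0.0, 0.16, -0.009, 0.178]
[0.0, 0.0, 0.0, 0.16, -0.009, 0.178]
[0.0, 0.0, 0.0, 0.16, -0.009, 0.178]
[0.0, 0.0, 0.0, 0.16, -0.009, 0.178]
[0.0, 0.0, 0.0, 0.16, -0.009, 0.178]
[0.0, 0.0, 0.0, 0.16, -0.009, 0.178]
[0.0, 0.0, 0.0, 0.16, -0.009, 0.178]
None
[ 0.53453665 -0.10866999  0.04316538]
```

{"op": "arm_command", "data": {
  "moves": [
    [[0,0,0,0.1,0.006,0.112,0.4],[0,0,0,0.15,0.009,0.168,0.4],[0,0,0,0.21,0.012,0.235,0.4],[0,0,0,0.21,0.012,0.235,0.4],[0,0,0,0.21,0.012,0.235,0.4],[0,0,0,0.21,0.012,0.235,0.4],[0,0,0,0.21,0.012,0.235,0.4],[0,0,0,0.21,0.012,0.235,0.4],[0,0,0,0.21,0.012,0.235,0.4],[0,0,0,0.21,0.012,0.235,0.4],[0,0,0,0.21,0.012,0.235,0.4],[0,0,0,0.21,0.012,0.235,0.4]]
  ]
}}

```text
clock: 7.2
position: [0.5455, 0.1382, 0.0431]
tool_rot: [-2.8, 48.2, -87.1]
ft_force: [-0.8, 3.1, 0.6]
opening: 0.399
```

{"op": "arm_command", "data": {
  "moves": [
    [[0,0,0,0.21,0.012,0.235,0.4],[0,0,0,0.21,0.012,0.235,0.4],[0,0,0,0.21,0.012,0.235,0.4],[0,0,0,0.21,0.012,0.235,0.4],[0,0,0,0.21,0.012,0.235,0.4],[0,0,0,0.21,0.012,0.235,0.4],[0,0,0,0.21,0.012,0.235,0.4],[0,0,0,0.21,0.012,0.235,0.4],[0,0,0,0.15,0.009,0.168,0.4],[0,0,0,0.1,0.006,0.112,0.4],[0,0,0,0,0,0,0.4]]
  ]
}}

```text
clock: 8.3
position: [0.5545, 0.0662, 0.043]
tool_rot: [-2.9, 48.1, -87.1]
ft_force: [0.2, 0.2, -0.4]
opening: 0.398
```

Run:
```python
from h import *
p,r,o=cur(); print(p,r.as_matrix().round(3),o['ft_force'])
s=grab('scene','s7'); crop(s,'s7c',220,140,400,270,4)
t=grab('top','t7'); crop(t,'t7c',240,100,400,220,5)
for dx,y,dz in((17,-17,11),(17,17,11)):
    w=p+r.apply(np.array([dx,y,dz])/1e3); print(w.round(4))
```

```text
[0.55445636 0.06617295 0.04300132] [[ 0.034  0.996  0.087]
 [-0.667  0.087 -0.74 ]
 [-0.745 -0.033  0.667]] [ 0.19309369  0.16798484 -0.43162008]
[0.5391 0.0452 0.0382]
[0.5729 0.0482 0.0371]
```

View pics/s7c.png

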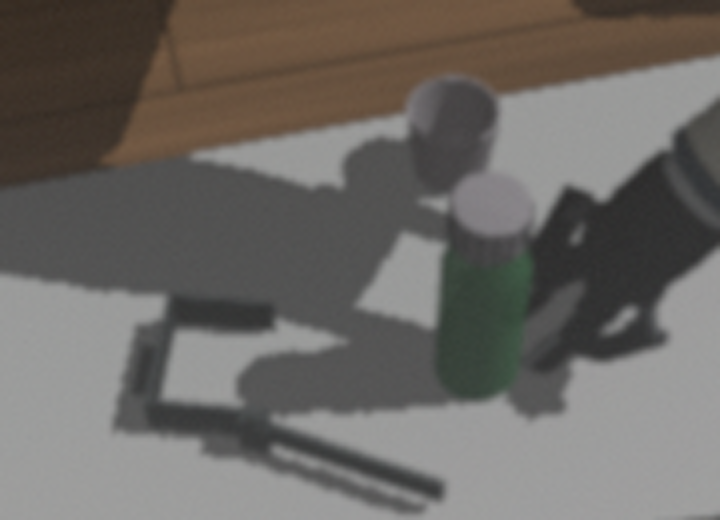

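View pics/t7c.png

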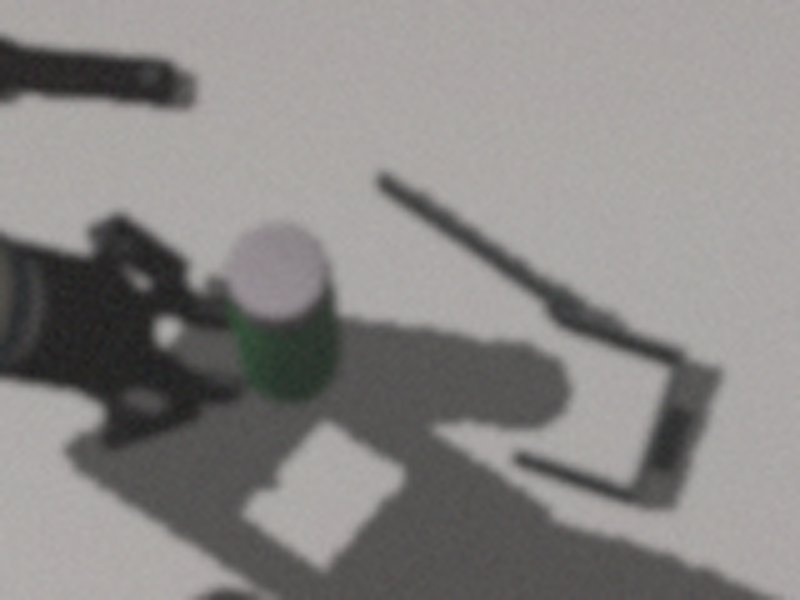

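```bash
cat > p2.py <<'E'
from plan import *
import sys
s=load('s7');t=load('t7')
A=cz(s,220,140,4,492,205,.204);B=cz(t,240,100,5,279,271,.204);print(A,B,wb(A),wb(B))
p,r,o=cur(); C=((A+B)/2)[:2]
print(C)
a=bw([-.013,.150]); b=bw([-.002,.09]); c=bw([-.002,.002])
rows,e=seg(p,r,C,-87,[(a,-87),(b,-108.3),(c,-108.3)],.006)
k=None;
for x in rows:
    if x is None: print('--')
    else: print(x.round(3).tolist())
E
python3 p2.py
```

```text
[0.5616224  0.02402734 0.204     ] [0.55715443 0.02432607 0.204     ] [-0.01954787  0.18051913] [-0.02388367  0.17939984]
[0.55938842 0.0241767 ]
[0.0, 0.0, 0.0, 0.138, -0.026, 0.153]
[0.0, 0.0, 0.0, 0.138, -0.026, 0.153]
[0.0, 0.0, 0.0, 0.138, -0.026, 0.153]
[0.0, 0.0, 0.0, 0.138, -0.026, 0.153]
[0.0, 0.0, 0.0, 0.138, -0.026, 0.153]
[0.0, 0.0, 0.0, 0.138, -0.026, 0.153]
--
[0.288, 0.013, -0.258, 0.143, 0.008, 0.161]
[0.288, 0.013, -0.258, 0.144, 0.015, 0.162]
[0.288, 0.013, -0.258, 0.145, 0.023, 0.163]
[0.288, 0.013, -0.258, 0.146, 0.03, 0.164]
[0.288, 0.013, -0.258, 0.146, 0.038, 0.165]
[0.288, 0.013, -0.258, 0.146, 0.045, 0.165]
[0.288, 0.013, -0.258, 0.146, 0.053, 0.166]
[0.288, 0.013, -0.258, 0.146, 0.06, 0.166]
[0.288, 0.013, -0.258, 0.146, 0.068, 0.166]
[0.288, 0.013, -0.258, 0.145, 0.075, 0.166]
[0.288, 0.013, -0.258, 0.144, 0.082, 0.166]
--
[0.0, 0.0, 0.0, 0.157, -0.008, 0.175]
[0.0, 0.0, 0.0, 0.157, -0.008, 0.175]
[0.0, 0.0, 0.0, 0.157, -0.008, 0.175]
[0.0, 0.0, 0.0, 0.157, -0.008, 0.175]
[0.0, 0.0, 0.0, 0.157, -0.008, 0.175]
[0.0, 0.0, 0.0, 0.157, -0.008, 0.175]
[0.0, 0.0, 0.0, 0.157, -0.008, 0.175]
[0.0, 0.0, 0.0, 0.157, -0.008, 0.175]
[0.0, 0.0, 0.0, 0.157, -0.008, 0.175]
[0.0, 0.0, 0.0, 0.157, -0.008, 0.175]
[0.0, 0.0, 0.0, 0.157, -0.008, 0.175]
[0.0, 0.0, 0.0, 0.157, -0.008, 0.175]
[0.0, 0.0, 0.0, 0.157, -0.008, 0.175]
[0.0, 0.0, 0.0, 0.157, -0.008, 0.175]
[0.0, 0.0, 0.0, 0.157, -0.008, 0.175]
--
```

{"op": "arm_command", "data": {
  "moves": [
    [[0,0,0,0.1,-0.02,0.112,0.4],[0,0,0,0.14,-0.026,0.155,0.4],[0,0,0,0.14,-0.026,0.155,0.4],[0,0,0,0.14,-0.026,0.155,0.4],[0,0,0,0.14,-0.026,0.155,0.4],[0,0,0,0.14,-0.026,0.155,0.4],[0.288,0.013,-0.258,0.143,0.008,0.161,0.4],[0.288,0.013,-0.258,0.144,0.015,0.162,0.4],[0.288,0.013,-0.258,0.145,0.023,0.163,0.4],[0.288,0.013,-0.258,0.146,0.03,0.164,0.4],[0.288,0.013,-0.258,0.146,0.038,0.165,0.4],[0.288,0.013,-0.258,0.146,0.045,0.165,0.4]]
  ]
}}

```text
clock: 9.6
position: [0.5577, 0.0035, 0.043]
tool_rot: [-2.9, 48.2, -98.8]
ft_force: [0.8, 3.0, 0.6]
opening: 0.393
```

{"op": "arm_command", "data": {
  "moves": [
    [[0.288,0.013,-0.258,0.146,0.053,0.166,0.4],[0.288,0.013,-0.258,0.146,0.06,0.166,0.4],[0.288,0.013,-0.258,0.146,0.068,0.166,0.4],[0.288,0.013,-0.258,0.145,0.075,0.166,0.4],[0.288,0.013,-0.258,0.1,0.06,0.115,0.4],[0,0,0,0,0,0,0.4]]
  ]
}}

```text
clock: 10.2
position: [0.5609, -0.0238, 0.043]
tool_rot: [-2.9, 48.1, -108.5]
ft_force: [0.4, 0.4, -0.5]
opening: 0.398
```

Run:
```python
from h import *
p,r,o=cur(); print(p,r.as_matrix().round(3),o['ft_force'],wb(p))
s=grab('scene','s8'); crop(s,'s8c',220,140,360,260,5)
t=grab('top','t8'); crop(t,'t8c',250,100,400,220,5)
```

```text
[ 0.56094966 -0.02379715  0.04297162] [[-0.212  0.959 -0.189]
 [-0.633 -0.282 -0.721]
 [-0.745 -0.033  0.666]] [ 0.3725191   0.38579173 -0.51942432] [-0.00517005  0.1349021 ]
```

View pics/s8c.png

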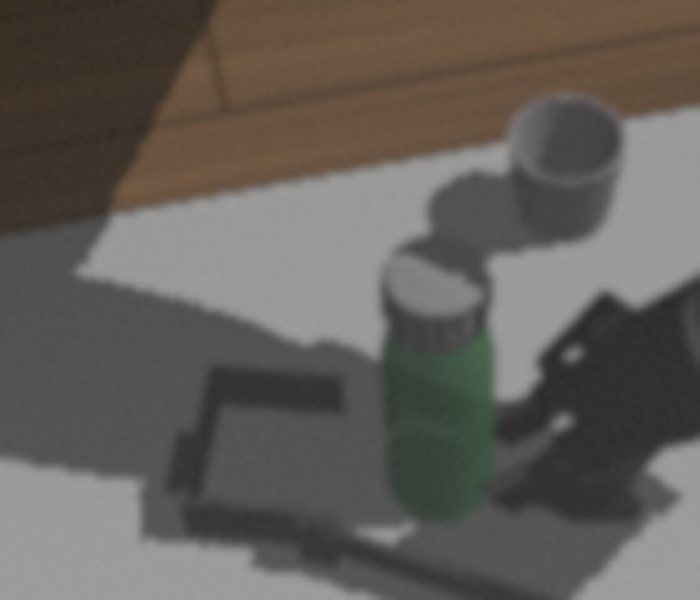

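View pics/t8c.png

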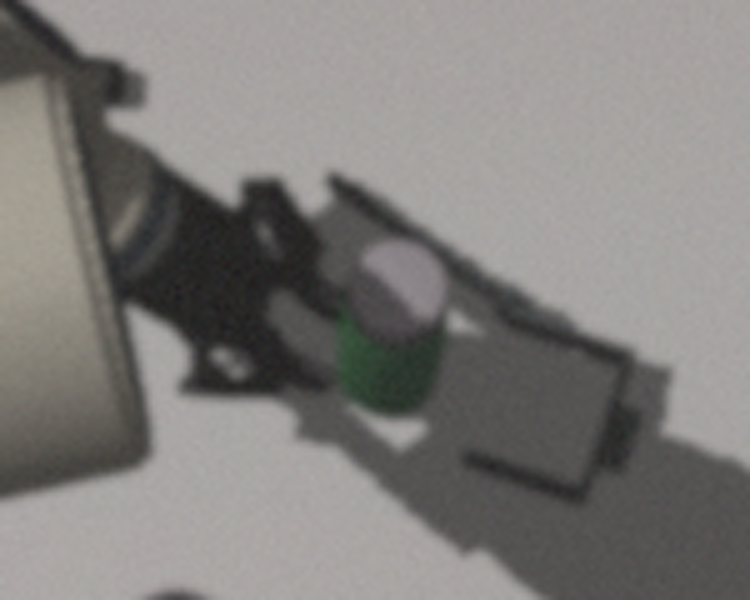

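Run:
```python
from h import *
s=load('s8');t=load('t8')
A=cz(s,220,140,5,436,279,.204);B=cz(t,250,100,5,397,290,.204);print(A,B,wb(A),wb(B))
p,r,o=cur()
for w in [p+r.apply(np.array(q)/1e3) for q in((17,-17,11),(17,17,11))]: print(w,wb(w))
```

```text
[ 0.55405674 -0.06444492  0.204     ] [ 0.5469201  -0.06209612  0.204     ] [0.00104872 0.09414574] [-0.00646449  0.09413491]
[ 0.53851763 -0.03733571  0.03817647] [-0.02221659  0.11500476]
[ 0.57114122 -0.04684174  0.03702026] [0.0117419  0.11622305]
```

{"op": "arm_command", "data": {
  "moves": [
    [[0,0,0,0.1,-0.005,0.112,0.4],[0,0,0,0.157,-0.007,0.175,0.4],[0,0,0,0.157,-0.007,0.175,0.4],[0,0,0,0.157,-0.007,0.175,0.4],[0,0,0,0.157,-0.007,0.175,0.4],[0,0,0,0.157,-0.007,0.175,0.4],[0,0,0,0.157,-0.007,0.175,0.4],[0,0,0,0.157,-0.007,0.175,0.4],[0,0,0,0.157,-0.007,0.175,0.4],[0,0,0,0.157,-0.007,0.175,0.4],[0,0,0,0.1,-0.005,0.112,0.4],[0,0,0,0,0,0,0.4]]
  ]
}}

```text
clock: 11.5
position: [0.5417, -0.081, 0.043]
tool_rot: [-2.9, 48.1, -108.4]
ft_force: [0.5, -0.1, -0.5]
opening: 0.399
```

Run:
```python
from h import *
p,r,o=cur(); print(p,r.as_matrix().round(3),o['ft_force'],wb(p))
s=grab('scene','s9'); crop(s,'s9c',220,150,360,260,5)
t=grab('top','t9'); crop(t,'t9c',270,100,400,220,5)
for w in [p+r.apply(np.array(q)/1e3) for q in((17,-17,11),(17,17,11))]: print(w,wb(w))
```

```text
[ 0.54171576 -0.08104026  0.04298268] [[-0.211  0.959 -0.187]
 [-0.633 -0.28  -0.722]
 [-0.745 -0.034  0.667]] [ 0.51985434 -0.12585435 -0.50054797] [-0.0054573   0.07451473]
[ 0.51976293 -0.09498634  0.03823082] [-0.02192091  0.05438095]
[ 0.55238471 -0.10449911  0.03707876] [0.01203796 0.05559227]
```

View pics/s9c.png

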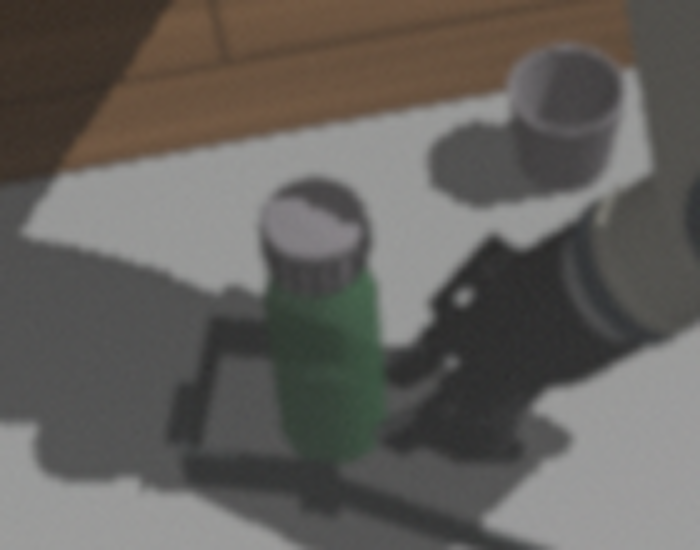

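View pics/t9c.png

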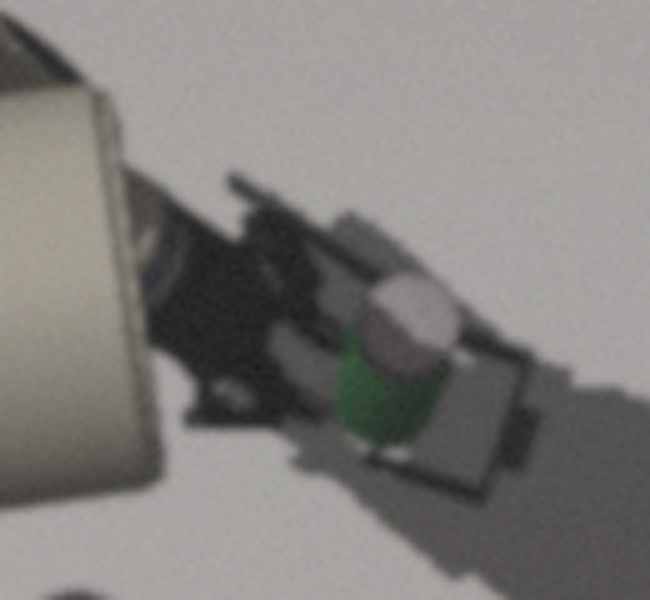

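Run:
```python
from h import *
s=load('s9');t=load('t9')
A=cz(s,220,150,5,316,219,.204);B=cz(t,270,100,5,408,325,.204);print(A,B,wb(A),wb(B))
```

```text
[ 0.53385574 -0.11974062  0.204     ] [ 0.52826498 -0.11896367  0.204     ] [-0.00076819  0.03530364] [-0.00632015  0.03428584]
```

{"op": "arm_command", "data": {
  "moves": [
    [[0,0,0,0.1,-0.005,0.112,0.4],[0,0,0,0.13,-0.006,0.146,0.4],[0,0,0,0.13,-0.006,0.146,0.4],[0,0,0,0.13,-0.006,0.146,0.4],[0,0,0,0.13,-0.006,0.146,0.4],[0,0,0,0.1,-0.005,0.112,0.4],[0,0,0,0.1,-0.005,0.112,0.4],[0,0,0,0.08,-0.004,0.09,0.4],[0,0,0,0,0,0,0.4]]
  ]
}}

```text
clock: 12.5
position: [0.5313, -0.1131, 0.043]
tool_rot: [-2.9, 48.1, -108.4]
ft_force: [0.7, 1.1, -0.3]
opening: 0.398
```

Run:
```python
from h import *
p,r,o=cur(); print(p,o['ft_force'],wb(p))
s=grab('scene','s10'); crop(s,'s10c',220,150,360,260,5)
t=grab('top','t10'); crop(t,'t10c',270,100,400,220,5)
for w in [p+r.apply(np.array(q)/1e3) for q in((17,-17,11),(17,17,11))]: print(w,wb(w))
```

```text
[ 0.53133423 -0.11305723  0.04301055] [ 0.71853507  1.10393728 -0.3086102 ] [-0.0052607   0.04085729]
[ 0.5093848  -0.12700694  0.03825365] [-0.02171995  0.02072112]
[ 0.54200862 -0.136513    0.03710425] [0.01223877 0.02193946]
```

View pics/s10c.png

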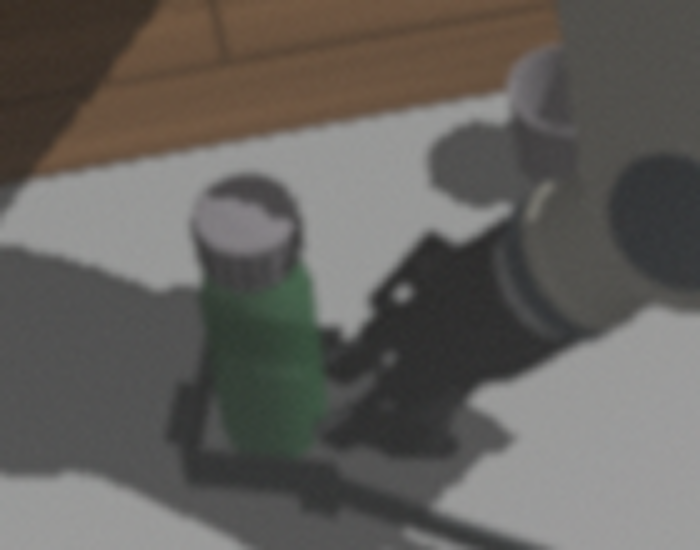

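View pics/t10c.png

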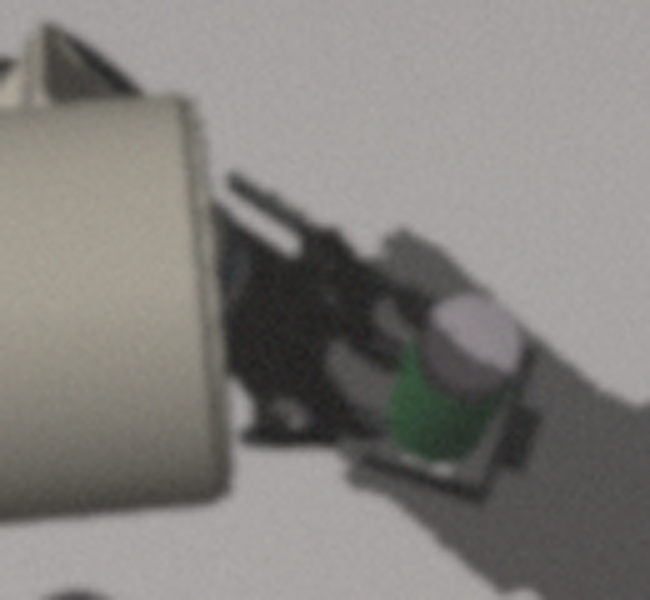

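Run:
```python
from h import *
s=load('s10');t=load('t10')
A=cz(s,220,150,5,247,216,.204);B=cz(t,270,100,5,472,345,.204);print(A,B,wb(A),wb(B))
```

```text
[ 0.52385014 -0.1520635   0.204     ] [ 0.51762814 -0.15164252  0.204     ] [-0.00011861  0.00147379] [-6.15812567e-03 -8.01824342e-05]
```

{"op": "arm_command", "data": {
  "moves": [
    [[0,0,0,0.065,-0.003,0.073,0.4],[0,0,0,0,0,0,0.4],[0,0,0,-0.2,0.009,-0.223,0.4],[0,0,0,-0.3,0.012,-0.33,0.4],[0,0,0,-0.5,0.02,-0.55,0.4],[0,0,0,-0.5,0.02,-0.55,0.4],[0,0,0,-0.5,-0.02,0.45,0.2],[0,0,0,-0.6,-0.03,0.54,0.2],[0,0,0,-0.6,-0.03,0.54,0],[0,0,0,-0.6,-0.03,0.54,0],[0,0,0,-0.6,-0.03,0.54,0],[0,0,0,0,0,0,0]]
  ]
}}

```text
clock: 13.8
position: [0.5492, -0.0614, 0.1443]
tool_rot: [-2.5, 48.3, -108.0]
ft_force: [0.7, 0.3, 0.6]
opening: 0.003
```

Run:
```python
from h import *
p,r,o=cur(); print(p,r.as_matrix().round(3),o['ft_force'],wb(p),o['joint_positions'].round(1),o['opening'])
s=grab('scene','s11'); crop(s,'s11c',220,150,370,270,5)
t=grab('top','t11'); crop(t,'t11c',270,100,400,220,5)
```

```text
[ 0.54924495 -0.06138316  0.14428574] [[-0.206  0.96  -0.19 ]
 [-0.633 -0.279 -0.722]
 [-0.746 -0.029  0.665]] [0.74836444 0.25695225 0.61669783] [-0.00448108  0.0955418 ] [  9.9  37.2  99.2 -38.4  71.   47.4] 0.0033699435755072654
```

View pics/s11c.png

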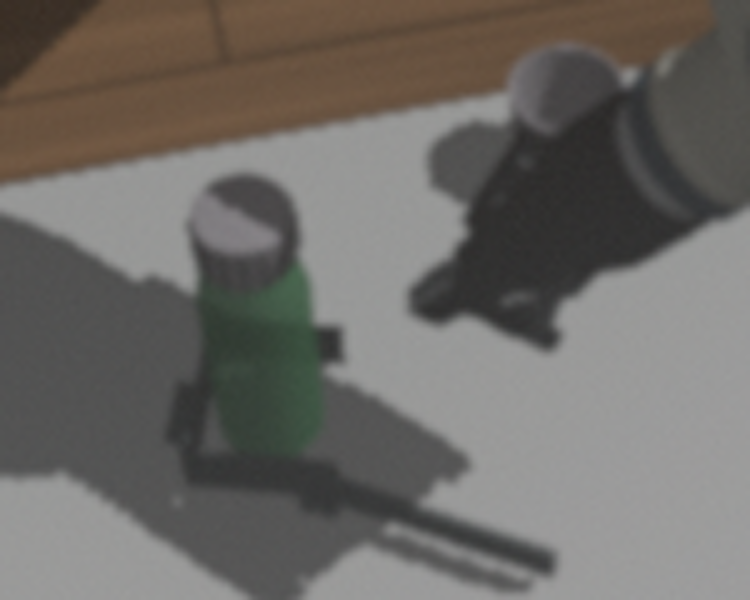

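View pics/t11c.png

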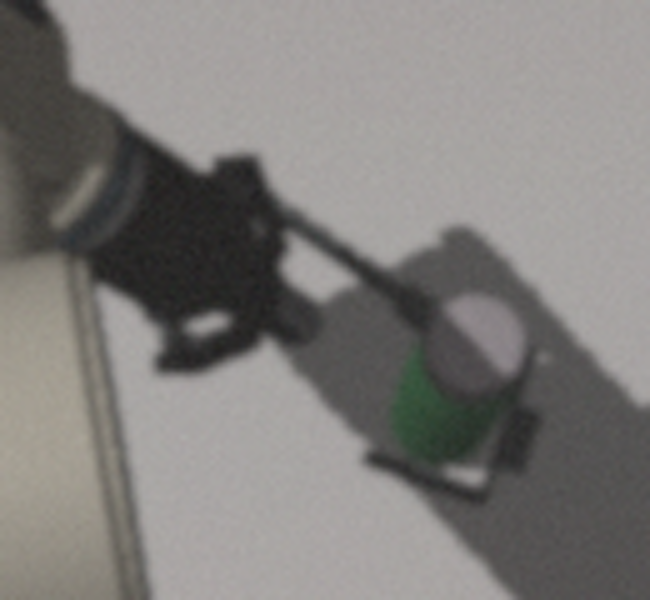

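```bash
cat > bar.py <<'E'
from h import *
p,r,o=cur(); R1=target(-108.3,42)
s=load('s11');t=load('t11')
for q in((17,0,11),(17,0,-11),(25,0,0)):
    w=p+r.apply(np.array(q)/1e3); print(q,w.round(4),((proj(s,w)-[220,150]+.5)*5).round(),((proj(t,w)-[270,100]+.5)*5).round())
th=1.89;rr=.105;d=.034
F=np.array([.052,.041])+rr*np.array([-np.cos(th),np.sin(th)])+d*np.array([np.sin(th),np.cos(th)])
T=F+[0,.0195]; w=bw(T); print(T,w)
print('over',rel(p,r,np.array([*w,.144]),r)[0].round(3),'down',rel(np.array([*w,.144]),r,np.array([*w,.048]),r)[0].round(3))
# scraper
s0=load('scene0');t0=load('top0')
print('scraper handle end',atz(t0,278,117,.025),atz(s0,381,276,.025))
E
python3 bar.py
```

```text
(17, 0, 11) [ 0.5423 -0.0803  0.1364] [[403. 299.]] [[327. 332.]]
(17, 0, -11) [ 0.5464 -0.0644  0.1218] [[435. 316.]] [[297. 331.]]
(25, 0, 0) [ 0.5427 -0.0774  0.1231] [[409. 313.]] [[320. 337.]]
[0.11723262 0.14952643] [ 0.68175381 -0.04834596]
over [-1.519  4.988 -1.327] down [ 2.863  0.123 -2.556]
scraper handle end [0.72299104 0.08486895 0.025     ] [0.7236624  0.09136756 0.025     ]
```

{"op": "arm_command", "data": {
  "moves": [
    [[0,0,0,-0.25,0.83,-0.22,0],[0,0,0,-0.25,0.83,-0.22,0],[0,0,0,-0.25,0.83,-0.22,0],[0,0,0,-0.25,0.83,-0.22,0],[0,0,0,-0.25,0.83,-0.22,0],[0,0,0,-0.27,0.84,-0.23,0],[0,0,0,0.57,0.025,-0.51,0],[0,0,0,0.57,0.025,-0.51,0],[0,0,0,0.57,0.025,-0.51,0],[0,0,0,0.57,0.025,-0.51,0],[0,0,0,0.57,0.025,-0.51,0],[0,0,0,0,0,0,0]]
  ]
}}

```text
clock: 15.1
position: [0.6791, -0.0489, 0.0435]
tool_rot: [-3.3, 48.0, -108.7]
ft_force: [-0.3, -1.0, 0.3]
opening: 0.002
```

Run:
```python
from h import *
p,r,o=cur(); print(p,r.as_matrix().round(3),o['ft_force'],wb(p),o['joint_positions'].round(1),o['opening'])
s=grab('scene','s12'); crop(s,'s12c',220,150,370,270,5)
t=grab('top','t12'); crop(t,'t12c',250,80,400,200,5)
```

```text
[ 0.67906104 -0.04892527  0.04345414] [[-0.215  0.959 -0.183]
 [-0.633 -0.279 -0.722]
 [-0.744 -0.039  0.668]] [-0.30781107 -0.98799214  0.32706851] [0.11485794 0.14813091] [  9.1  53.7  79.9 -38.1  73.3  44.8] 0.00203230076404778
```

View pics/s12c.png

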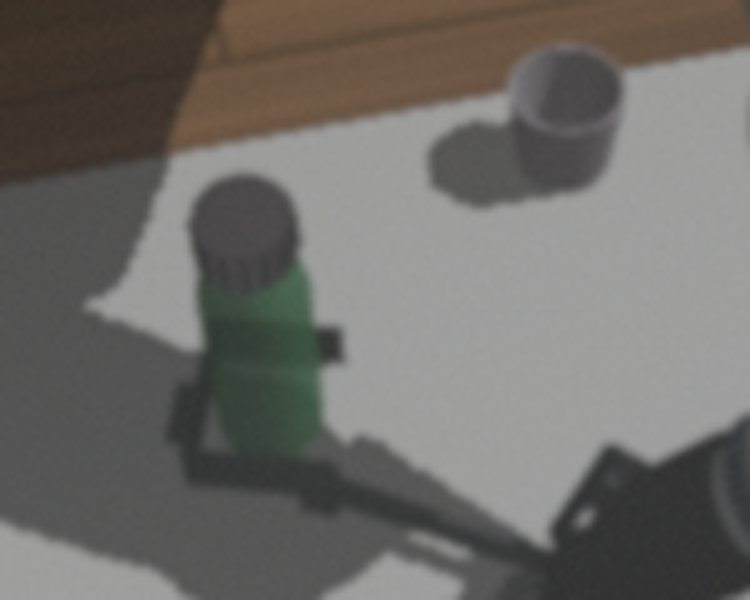

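View pics/t12c.png

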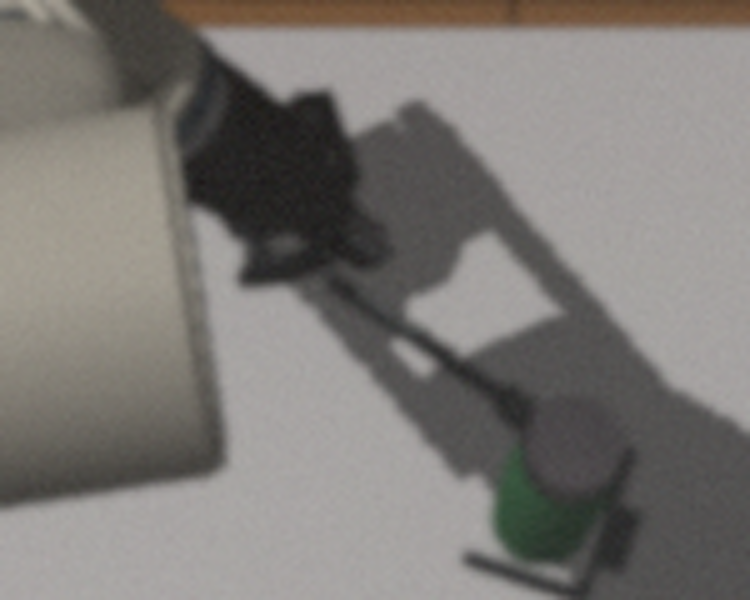

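```bash
cat > sweep.py <<'E'
from h import *
p,r,o=cur()
H=np.array([.052,.041])
Fl=np.array([.017,0,.011])
off=r.apply(Fl)
def Fth(th,d0,w=.012):
    rr=.095+.010*min(1,th/1.6); d=d0+w*max(0,np.sin(th))
    return H+rr*np.array([-np.cos(th),np.sin(th)])+d*np.array([np.sin(th),np.cos(th)])
cp=p.copy(); 
F0=wb((p+off)[:2]); print('F now',F0)
zt=.047
for th in np.r_[1.89,np.arange(1.8,0.05,-.1),.06]:
    F=Fth(th,.006); w=bw(F); tp=np.array([*(w-off[:2]),zt]); s,_=rel(cp,r,tp,r); print(round(th,2),F.round(4),s.round(3).tolist()); cp=tp
E
python3 sweep.py
```

```text
F now [0.11730146 0.12939096]
1.89 [0.1015 0.1352] [-0.164, -0.625, -0.198]
1.8 [0.0931 0.1392] [-0.106, -0.329, -0.136]
1.7 [0.0833 0.1428] [-0.095, -0.386, -0.126]
1.6 [0.0731 0.1454] [-0.069, -0.405, -0.098]
1.5 [0.0625 0.1464] [-0.025, -0.419, -0.049]
1.4 [0.0519 0.1463] [0.004, -0.424, -0.018]
1.3 [0.0413 0.1451] [0.033, -0.425, 0.015]
1.2 [0.0309 0.1428] [0.062, -0.421, 0.048]
1.1 [0.0207 0.1394] [0.091, -0.413, 0.081]
1.0 [0.0108 0.1349] [0.12, -0.399, 0.113]
0.9 [0.0015 0.1294] [0.147, -0.381, 0.145]
0.8 [-0.0072  0.1229] [0.174, -0.357, 0.175]
0.7 [-0.0152  0.1155] [0.198, -0.329, 0.204]
0.6 [-0.0223  0.1073] [0.22, -0.297, 0.23]
0.5 [-0.0285  0.0984] [0.239, -0.26, 0.254]
0.4 [-0.0336  0.0888] [0.256, -0.22, 0.274]
0.3 [-0.0377  0.0787] [0.269, -0.178, 0.291]
0.2 [-0.0407  0.0683] [0.278, -0.133, 0.304]
0.1 [-0.0424  0.0577] [0.284, -0.086, 0.313]
0.06 [-0.0428  0.0534] [0.114, -0.021, 0.127]
```

{"op": "arm_command", "data": {
  "moves": [
    [[0,0,0,-0.164,-0.31,0,0],[0,0,0,0,-0.315,-0.198,0],[0,0,0,-0.106,-0.33,-0.136,0],[0,0,0,-0.095,-0.386,-0.126,0],[0,0,0,-0.069,-0.405,-0.098,0],[0,0,0,-0.025,-0.42,-0.049,0],[0,0,0,0.004,-0.424,-0.018,0],[0,0,0,0.033,-0.425,0.015,0],[0,0,0,0.062,-0.421,0.048,0],[0,0,0,0.091,-0.413,0.081,0],[0,0,0,0.12,-0.4,0.113,0],[0,0,0,0,0,0,0]]
  ]
}}

```text
clock: 16.4
position: [0.5802, -0.0104, 0.0474]
tool_rot: [-3.0, 48.1, -108.5]
ft_force: [-0.7, 0.5, 1.1]
opening: 0.001
```

Run:
```python
from h import *
p,r,o=cur(); print(p,o['ft_force'],wb(p),wb(p+r.apply([.017,0,.011])))
s=grab('scene','s13'); crop(s,'s13c',220,150,370,270,5)
t=grab('top','t13'); crop(t,'t13c',250,80,400,200,5)
```

```text
[ 0.58015117 -0.01036793  0.04744618] [-0.67840299  0.54174753  1.12840053] [0.00884367 0.15368128] [0.00935643 0.13415078]
```

View pics/s13c.png

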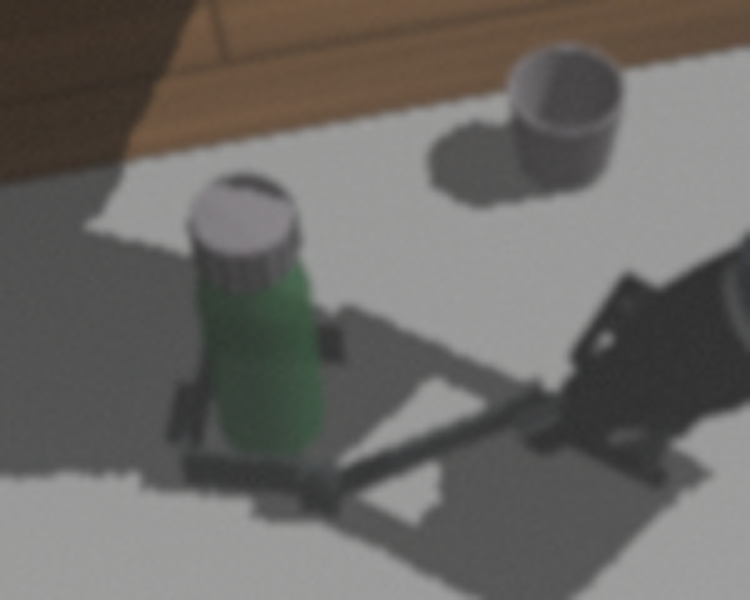

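View pics/t13c.png

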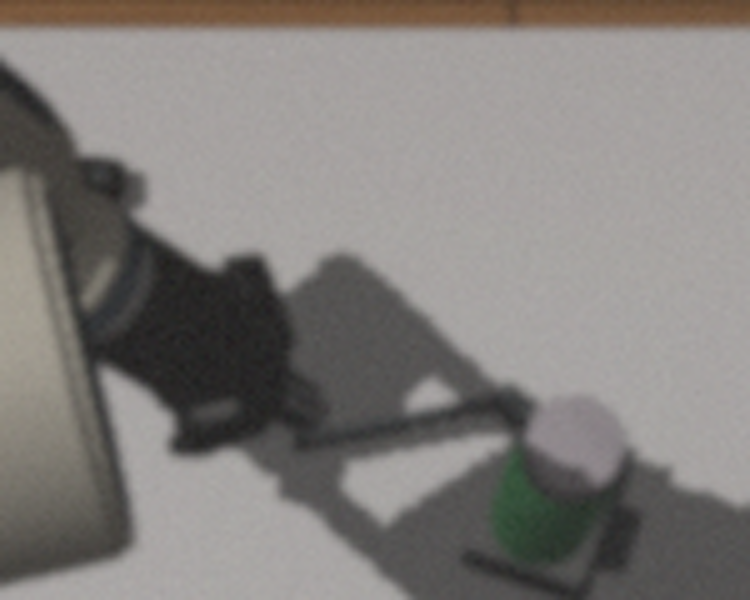

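Bar is swinging as planned. Continue the arc.

{"op": "arm_command", "data": {
  "moves": [
    [[0,0,0,0.147,-0.381,0.145,0],[0,0,0,0.174,-0.357,0.175,0],[0,0,0,0.198,-0.329,0.204,0],[0,0,0,0.22,-0.297,0.23,0],[0,0,0,0.239,-0.26,0.254,0],[0,0,0,0.256,-0.22,0.274,0],[0,0,0,0.269,-0.178,0.291,0],[0,0,0,0.278,-0.133,0.304,0],[0,0,0,0.2,-0.06,0.22,0],[0,0,0,0,0,0,0]]
  ]
}}

```text
clock: 17.5
position: [0.508, -0.0649, 0.0474]
tool_rot: [-2.9, 48.1, -108.5]
ft_force: [0.6, 0.4, 0.4]
opening: 0.001
```

Run:
```python
from h import *
p,r,o=cur(); print(p,o['ft_force'],wb(p),wb(p+r.apply([.017,0,.011])),o['joint_positions'].round(1))
s=grab('scene','s14'); crop(s,'s14c',220,150,370,270,5)
t=grab('top','t14'); crop(t,'t14c',250,80,400,200,5)
```

```text
[ 0.50796271 -0.06486984  0.04743233] [0.55626468 0.39716232 0.35929965] [-0.0425807   0.07926914] [-0.04207699  0.05974067] [ 10.3  44.5 104.3 -41.6  61.9  56.1]
```

View pics/s14c.png

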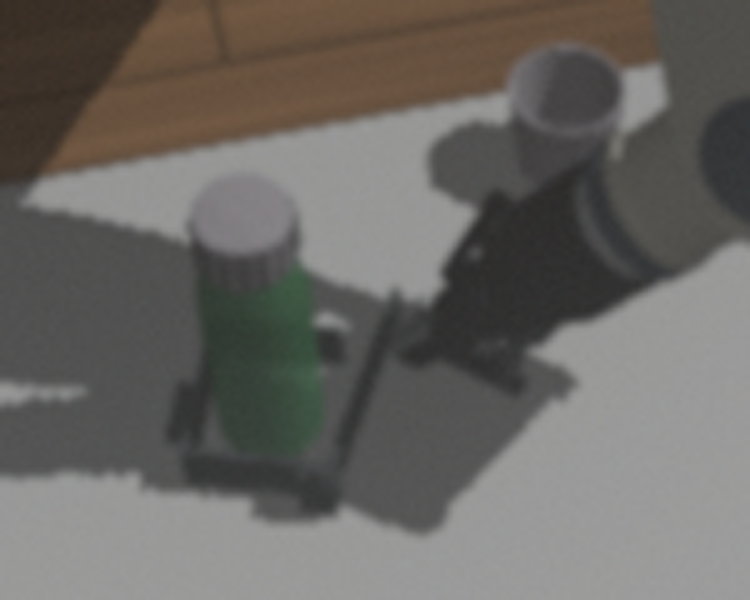

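View pics/t14c.png

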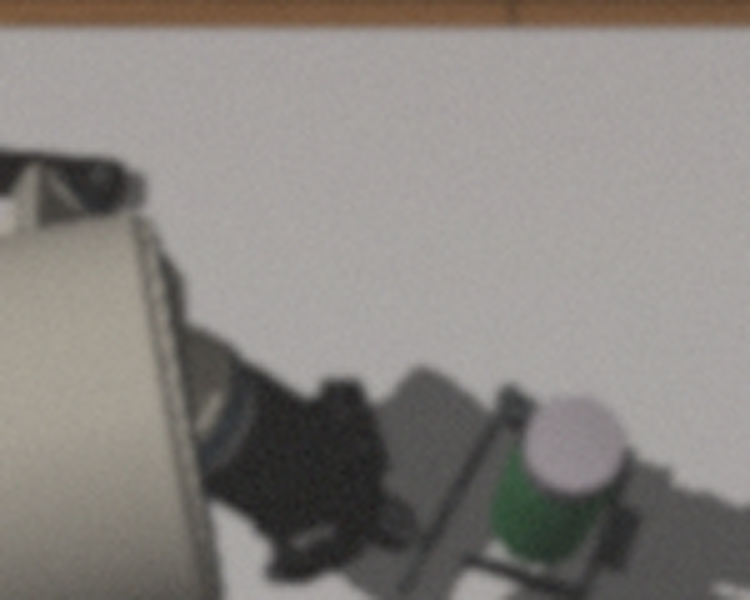

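{"op": "arm_command", "data": {
  "moves": [
    [[0,0,0,0.07,-0.003,0.078,0],[0,0,0,0.07,-0.003,0.078,0],[0,0,0,0.07,-0.003,0.078,0],[0,0,0,0.06,-0.003,0.066,0],[0,0,0,0.04,-0.002,0.044,0],[0,0,0,0.02,0,0.022,0],[0,0,0,0,0,0,0]]
  ]
}}

```text
clock: 18.3
position: [0.5049, -0.0756, 0.0473]
tool_rot: [-2.9, 48.2, -108.4]
ft_force: [0.4, -0.1, 0.1]
opening: 0.005
```

{"op": "arm_command", "data": {
  "moves": [
    [[0,0,0,0.026,0,0.029,0],[0,0,0,0.026,0,0.029,0],[0,0,0,0,0,0,0]]
  ]
}}

```text
clock: 18.6
position: [0.5043, -0.0774, 0.0473]
tool_rot: [-2.9, 48.2, -108.4]
ft_force: [0.3, 0.3, -0.3]
opening: -0.003
```

Run:
```python
from h import *
p,r,o=cur(); print(p,o['ft_force'],wb(p),wb(p+r.apply([.017,0,.011])))
s=grab('scene','s15'); crop(s,'s15c',220,150,370,270,5)
```

```text
[ 0.50434629 -0.07742766  0.04734689] [ 0.3199919  0.2924238 -0.3050129] [-0.04207116  0.0662109 ] [-0.04154245  0.04668618]
```

View pics/s15c.png

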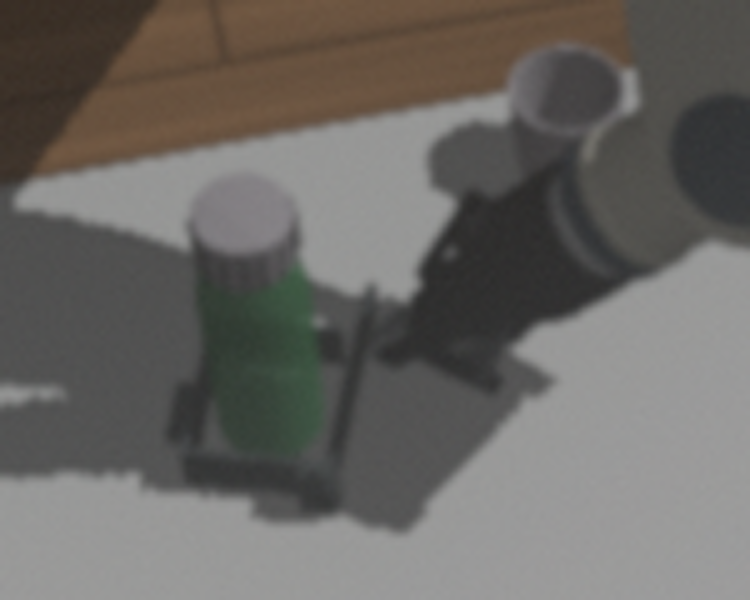

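{"op": "arm_command", "data": {
  "moves": [
    [[0,0,0,0.026,0,0.029,0],[0,0,0,0.026,0,0.029,0],[0,0,0,0.026,0,0.029,0],[0,0,0,0,0,0,0]]
  ]
}}

```text
clock: 19.05
position: [0.5035, -0.0803, 0.0474]
tool_rot: [-2.9, 48.2, -108.4]
ft_force: [-0.5, 0.7, -0.9]
opening: -0.0
```

{"op": "arm_command", "data": {
  "moves": [
    [[0,0,0,0.026,0,0.029,0],[0,0,0,0.026,0,0.029,0],[0,0,0,0,0,0,0]]
  ]
}}

```text
clock: 19.35
position: [0.503, -0.0822, 0.0473]
tool_rot: [-2.9, 48.2, -108.4]
ft_force: [0.7, 1.2, -0.9]
opening: 0.003
```

{"op": "arm_command", "data": {
  "moves": [
    [[0,0,0,0.026,0,0.029,0],[0,0,0,0.026,0,0.029,0],[0,0,0,0,0,0,0]]
  ]
}}

```text
clock: 19.65
position: [0.5028, -0.0831, 0.0473]
tool_rot: [-2.8, 48.3, -108.3]
ft_force: [0.1, 7.3, 1.0]
opening: -0.001
```

Run:
```python
from h import *
p,r,o=cur(); print(p,o['ft_force'],wb(p),wb(p+r.apply([.017,0,.011])))
s=grab('scene','s16'); crop(s,'s16c',240,190,340,270,8)
```

```text
[ 0.50283786 -0.0830675   0.04729532] [0.10712923 7.25313861 0.97027603] [-0.04173244  0.06038266] [-0.04120572  0.04086825]
```

View pics/s16c.png

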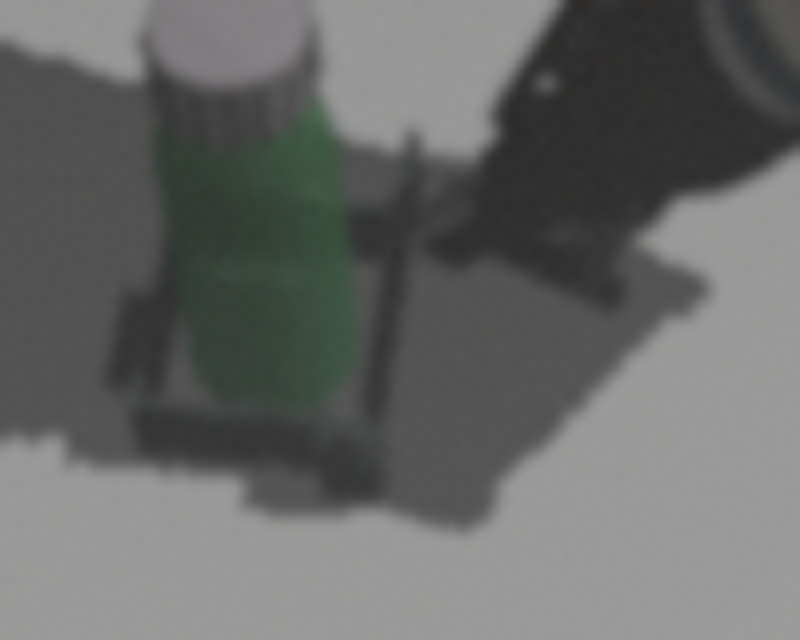

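{"op": "arm_command", "data": {
  "moves": [
    [[0,0,0,0.026,0,0.029,0],[0,0,0,0.013,0,0.015,0],[0,0,0,0,0,0,0],[0,0,0,0,0,0,0]]
  ]
}}

```text
clock: 20.1
position: [0.5028, -0.0833, 0.0472]
tool_rot: [-2.8, 48.4, -108.3]
ft_force: [-1.4, 14.7, 4.8]
opening: -0.003
```

{"op": "arm_command", "data": {
  "moves": [
    [[0,0,0,-0.1,0.003,-0.112,0],[0,0,0,-0.2,0.009,-0.22,0],[0,0,0,-0.4,0.015,-0.44,0],[0,0,0,-0.6,0.02,-0.66,0],[0,0,0,-0.6,0.02,-0.66,0],[0,0,0,-0.75,-0.03,0.66,0],[0,0,0,-0.75,-0.03,0.66,0],[0,0,0,-0.75,-0.03,0.66,0],[0,0,0,-0.75,-0.03,0.66,0],[0,0,0,-0.75,-0.03,0.66,0],[0,0,0,-0.6,0.02,-0.66,0],[0,0,0,-0.6,0.02,-0.66,0]]
  ]
}}

```text
clock: 21.3
position: [0.5382, 0.0265, 0.1743]
tool_rot: [-2.8, 48.2, -108.3]
ft_force: [0.8, -0.3, -0.5]
opening: 0.0
```

{"op": "arm_command", "data": {
  "moves": [
    [[0,0,0,-0.6,0.02,-0.66,0],[0,0,0,-0.6,0.02,-0.66,0],[0,0,0,-0.6,0.02,-0.66,0],[0,0,0,0,0,0,0],[0,0,0,0,0,0,0]]
  ]
}}

```text
clock: 21.8
position: [0.5576, 0.0898, 0.1734]
tool_rot: [-2.9, 48.1, -108.3]
ft_force: [-1.0, -1.0, -0.3]
opening: -0.004
```

Run:
```python
from h import *
p,r,o=cur(); print(p,o['ft_force'])
s=grab('scene','s17'); crop(s,'s17c',240,180,340,270,8)
t=grab('top','t17'); crop(t,'t17c',310,120,400,210,8)
for n,f,(u,v) in(('s',s,(240,180)),('t',t,(310,120))):
  for q in((-.078,.041),(.052,.041),(-.042,.036)): 
    print(n,q,((proj(f,[*bw(q),.052])-[u,v]+.5)*8).round())
```

```text
[0.55755841 0.08982643 0.17338759] [-1.04076315 -1.01754515 -0.29524052]
s (-0.078, 0.041) [[415. 207.]]
s (0.052, 0.041) [[373. 520.]]
s (-0.042, 0.036) [[390. 288.]]
t (-0.078, 0.041) [[221. 644.]]
t (0.052, 0.041) [[329. 312.]]
t (-0.042, 0.036) [[264. 555.]]
```

View pics/s17c.png

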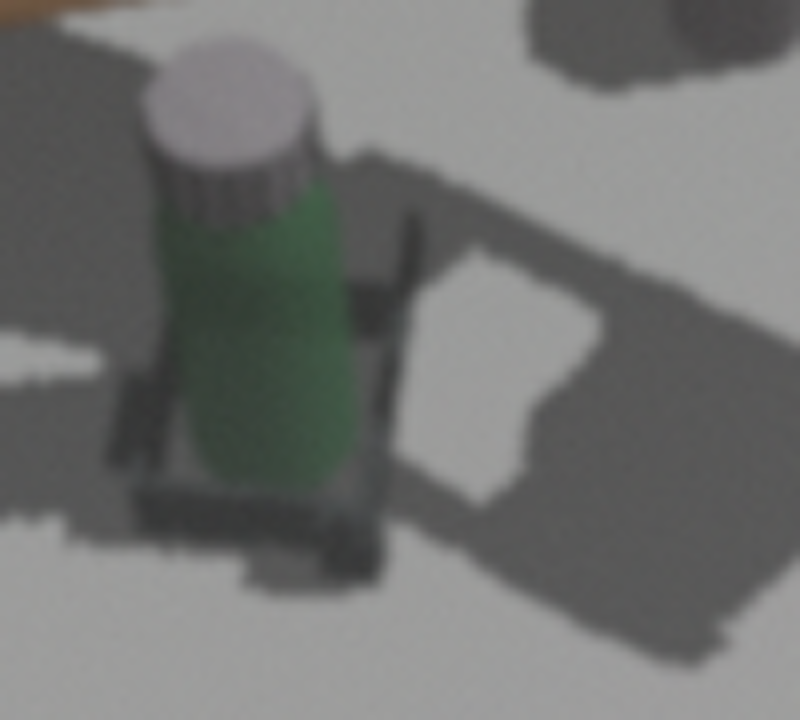

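View pics/t17c.png

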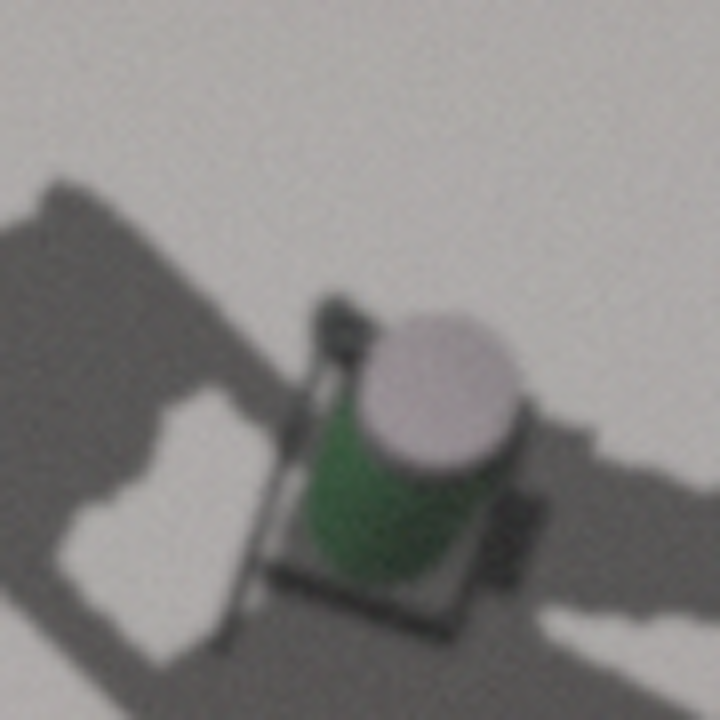

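View pics/s17.png

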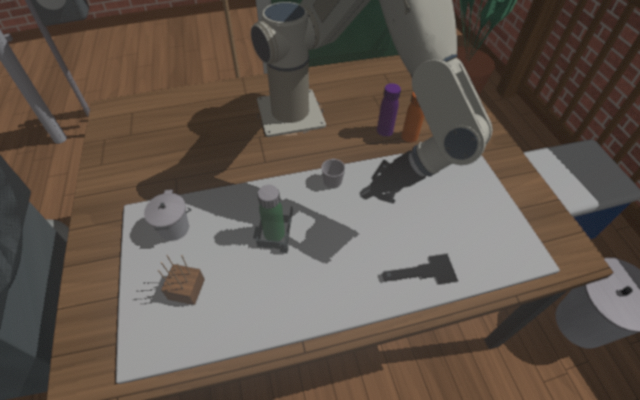

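Run:
```python
from h import *
s=load('s17');t=load('t17')
print(wb(cz(s,240,180,8,230,100,.204)),wb(cz(t,310,120,8,440,392,.204)))
print(ctrl.sign_off())
```

```text
[-0.00227771 -0.00053671] [-0.0056144  -0.00142355]
the job is handed in; nothing more can be done
None
```

I pushed the green shaker upright along the shelf into the steel bay with two fingertips about 20 mm above the shelf. I then swung the keeper bar shut with the closed fingers and backed the arm away. The job is handed in at about 22 s of the 67 s allowed.

**Shaker:** in the last pictures it stands upright. The two cameras put its centre at about (-2, -1) mm and (-6, -1) mm in the bay's frame; it needs y at or below +8 mm.

**Keeper bar:** it met its stop. The force rose to about 15 N while the finger barely moved. In the top view its free end is within 1 pixel of where a fully shut bar should be. In the scene view it is about 1 pixel off, which fits the difference between the cameras.

**Other objects:** the cup, skewer block, scraper and bucket look unmoved in the last picture. I did not measure their positions again.

**Disagreements:** the two cameras differed by up to about 6 mm in world x for the shaker, more than the stated 2 mm calibration, so I used their average. This is well inside the ±12 mm of room across the bay.

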